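# Scan a batch of culture dishes on a clamped kinematic carrier

### The job

Scan this batch of culture dishes: set the dish carrier down on the scanner so that its three ball feet settle in the cone, the groove and on the flat, put every dish from the white tray flat into a nest of its own in the carrier, and swing the toggle clamp over centre so that its rubber foot holds the carrier down by its post. With everything clamped, press the start button fully down (never start a scan while the clamp is not closed), then swing the clamp fully open again and lay all the dishes back in the white tray, flat, right way up and side by side, leaving the carrier settled on its seats. Leave the bottle, the vials and the marker pen alone.

Things in the scene. Friction and masses are not known exactly. Their poses are not given: they have to be found in the camera images.
- seat_centre (a point): The scanner: white flat box fixed to the bench, 45 mm high, dark window in its top. This point is on its top face, under the place of the carrier's middle; z up, +y towards the toggle clamp. The box spans x -105 to 105 and y -85 to 165 mm of this frame; the clamp stands on a 30 mm riser (y 82 to 166, x within 25 mm).
- seat_cone (a point): Centre of the foot ball when it sits in the conical cup (steel button 26 mm across, 10 mm high, 45 degree cone, mouth 18 mm wide) on the scanner's top: 54.5 mm above the bench, at (-74, -61) mm of seat_centre's frame. Axes parallel to seat_centre's.
- seat_groove (a point): Centre of the foot ball when it sits in the V-groove block (26 mm long, 90 degree groove about 20 mm wide, running along x, towards the cone): at (74, -61) mm of seat_centre's frame, 54.5 mm above the bench.
- seat_flat (a point): Centre of the foot ball when it rests on the flat pad (disc 24 mm across, 3.5 mm high): at (0, 57) mm of seat_centre's frame, 54.5 mm above the bench.
- carrier: Dish carrier, loose, about 0.55 kg: aluminium plate 166 x 142 x 6 mm (x by y) on three ball feet 12 mm across. Origin mid-plate at the height of the balls' undersides; plate top at z = 16 mm. On its seats its x and y run as seat_centre's and its origin is 3.5 mm above seat_centre. It fits one way round: the lone foot (screw head on the middle line, +y side) nearest the clamp.
- carrier_post (a point): Centre of the carrier's carrying post, a block 20 mm (x) by 26 mm (y) in the plate's middle, rising 32 mm from plate top to z = 48 mm of the carrier. Pinched across x to carry the carrier; the clamp's foot comes down on its top. Axes parallel to the carrier's.
- nest0 (a point): Floor centre of one of the carrier's four nests: low rings, 59 mm inside, 64 mm outside, 3 mm high, at (-44, -33), (44, -33), (-44, 33) and (44, 33) mm of the carrier, floor at z = 16 mm; this is the first. A dish lies flat in a nest with its centre 7 mm above the floor. Between dishes there is 34 mm along the carrier's x, 12 mm along y: grip along x there.
- foot_cone (a point): Centre of the carrier's ball foot that goes in the cone, at (-74, -61, 6) mm of the carrier.
- foot_groove (a point): Centre of the ball foot that goes in the groove, at (74, -61, 6) mm of the carrier.
- foot_flat (a point): Centre of the ball foot that goes on the flat, at (0, 57, 6) mm of the carrier.
- dish0_centre (a point): Centre of a closed round culture dish (clear lid over tan agar), 54 mm across, 14 mm high, 30 g, loose; its z is the dish's upward axis. Two or three dishes are present, lying in the tray at the start; a missing one reads None.
- dish1_centre (a point): Centre of a closed round culture dish (clear lid over tan agar), 54 mm across, 14 mm high, 30 g, loose; its z is the dish's upward axis. Two or three dishes are present, lying in the tray at the start; a missing one reads None.
- dish2_centre (a point): Centre of a closed round culture dish (clear lid over tan agar), 54 mm across, 14 mm high, 30 g, loose; its z is the dish's upward axis. Two or three dishes are present, lying in the tray at the start; a missing one reads None.
- tray: White enamel tray with a dark rim, fixed, 250 x 150 mm outside (x by y), 3 mm walls, rim 14 mm high. Origin in the middle of its underside, z up; its inner floor is 3 mm up. The dishes start in a row along its x, about 75 mm apart.
- handle (a joint): Angle of the toggle clamp's handle, rad: 0 = fully open (handle standing up, leaning 19 degrees away from the carrier, arm swung up and back); 1.20 = closed at its stop, 4 degrees over centre (handle level, pointing away from the carrier, arm level, foot pressing). Dead centre at 1.13. The last 0.1 rad press the sprung foot and need some 6 N at the grip; the rest moves lightly. Stays where left.
- handle_pivot (a point): Pivot of the clamp's handle, fixed at (0, 151, 46.5) mm of seat_centre's frame, axis along its x; axes parallel to seat_centre's. At joint value q the handle points 109 degrees + q from the direction towards the carrier (-y), measured through straight up.
- handle_grip (a point): Point on the black plastic grip of the handle, 105 mm from handle_pivot along the handle; the grip is 16 mm wide (along seat_centre's x), 18 mm deep, and runs from 42 to 128 mm from the pivot. Can be pinched across its width and led round.
- clamp_foot: Sprung spindle of the clamp with a rubber foot 16 mm across; origin on the spindle, in the arm's bar, 95 mm from the arm's pivot. Clamped it presses on the post with 5 to 10 N. When open nothing of the clamp comes nearer the carrier's middle than 80 mm along y of seat_centre; its top is 0.23 m above the bench.
- start (a joint): Start push button, travel in m: 0 = out, 0.006 = fully pressed (about 5 N); it springs back.
- start_top (a point): Middle of the start button's top (button 26 mm across in a grey collar 42 mm across), 63 mm above the bench, at (-68, 122) mm of seat_centre's frame. Pressed straight down.
- wash_bottle: White bottle, 56 mm across, 130 mm high, a bystander; origin at its underside.
- vial0: Small amber vial with red cap, 32 mm across, 62 mm high, a bystander; origin at its underside.
- vial1: A second such vial, a bystander.
- marker: Blue marker pen lying on the bench, 125 mm long, 11 mm thick, a bystander; origin under its middle.
There are look-alikes about, which are no part of the job. What is shaped like the part that bears dish2_centre but purple is not meant. There is more than one size of the carrier; the job needs the larger.

How it is judged:
By the outcome, as a careful person would: the job done as asked, in the order asked, and still so for the second after the job is handed in, with the robot touching nothing.
Of dish0, dish1, dish2 only 2 to 3 are there at a start; the rules pass over those that are not, and their reading is None.
At some moment in a run one of dish0, dish1, dish2 may be knocked a few centimetres aside while the robot is not near it.
It also fails if it takes over 210 s, if anything falls off the work surface, if the arm or the gripper's body presses on something with over 40 N, if the wrist force passes 120 N, or if a joint passes its speed limit or range.

### The arm

A 6-joint arm with a two-finger parallel gripper is mounted at the origin on the work surface. World frame = base frame: x ahead of the robot, y to its left, z up, the work surface at z = 0. Lengths are in m, angles in rad, forces in N, time in s.
With the tool pointing down it reaches from about 0.35 to 0.975 m from the base axis. Payload 7.1 kg.
Tool frame: the origin (TCP) lies midway between the tips of the shut fingers; the grasp point (between the pads) lies 19 mm behind it; z points along the fingers, x is the direction in which the jaws open and shut, and the axes are right-handed (so a half turn about z gives the same grasp; the last joint's range is limited). The gripper opens to 88 mm and grips with 3 to 60 N. Pads are 20 mm wide; open, the fingers measure 115 mm over their backs; the gripper's body (75 mm by 178 mm) begins 61 mm behind the grasp point.
Start: joints at [-1.286, 0.423, 1.63, -0, 1.089, -0.019], TCP at [0.187, -0.596, 0.223] pointing down, gripper open.
Joint ranges: [-3, 3], [-0.9, 2.11], [0.09, 2.58], [-1.31, 4.45], [0.11, 2.69], [-2.54, 2.54]. Speed limits (rad/s): [2.39, 2.39, 3.01, 3.14, 3.14, 3.14].

### API

Orientations are given as a unit quaternion [w, x, y, z].
In Python, from cell import manip gives the robot as it stands.
- The arm moves only by the shell command python3 -m inch 'ROWS' [FORCE]. ROWS is JSON, a list of rows, each a list of 3 entries, a list of its own where there are three numbers: the shift along the tool's x, y, z in mm, then the turn, a rotation vector about the tool's x, y, z in degrees, then the closure in counts, from 0 (fully open) to 255 (shut). In form: [[[x, y, z], [rx, ry, rz], gripper], ...]. A call has 1 to 20 rows; each row shifts and turns the commanded pose from where the row before left it, along the tool's axes as they then stand; what a row does not reach is not made up. A row lasts 1/10 s, in which the tool goes at most 50 mm and 8.59 degrees, less where a joint would pass 70% of its speed; a pose out of reach is approached as far as the arm can. A call with a gripper value outside its range is refused whole. The fingers move at their own pace and stop on an object; FORCE is the grip in N (left out, the last holds). Time passes only in rows, so rows that do not move let the fingers close. It gives the time, the measured TCP pose, the force and the opening at its end, in the units of the state.
- manip.get_obs(): the state, without advancing time (a new reading comes with each control period).
- manip.grab_frame(name): name is "scene" or "top"; returns a dict with "frame" (480x640x3 uint8, blue, green, red), "fov_y" (degrees; the focal length in pixels is half the picture's height over the tangent of half this angle, whatever the lens; pixels are square), "cx", "cy" (the principal point, pixels), "camera_from_world" (4x4, takes a point from world to camera coordinates). Camera axes: x right, y down, z forward; pixel columns grow to the right and rows downward; lengths in m; the calibration is good to about 2 mm. A picture is of the moment at which its call begins. There is no depth.
- manip.sign_off(): hands the job in, once; it reports no verdict.
The state is a dict: "time": time; "joints": joint angles; "joint_vel": joint speeds; "tau": joint torques, N m; "eef_pos": TCP position; "tcp_rot": TCP orientation; "ft_force": force on the tool from outside, world axes, zero at the start; "wrist_torque": the same for the moment, N m; "grip_width": finger opening in m.
Only numpy, scipy, OpenCV 4.12 (cv2) and the standard library are available. Lean on these libraries where they do the work, as an engineer would, in place of code of your own. Each camera call takes 0.05 s, during which the arm holds its last target.

## Working session

There is one attempt and no reset: what is moved stays moved. The work goes in short steps, Python scripts to look and compute and a shell command to move; the robot and the scene stay as the last step left them, time stands still between calls to the robot, and variables do not carry over. Pictures are saved under pics/ and viewed, and the job is handed in when it is done.

```bash
ls; mkdir -p pics; python3 - <<'E'
from cell import manip
import cv2
print(manip.get_obs())
for n in("scene","top"):
    d=manip.grab_frame(n); cv2.imwrite(f"pics/{n}0.png",d["frame"]); print(n,d["fov_y"],d["cx"],d["cy"],d["camera_from_world"].tolist() if hasattr(d["camera_from_world"],'tolist') else d["camera_from_world"], [k for k in d])
E
```

```text
pics
{'time': 0.0, 'joints': array([-1.28599269e+00,  4.23834273e-01,  1.63068702e+00, -5.00167491e-06,
        1.08856761e+00, -1.90148526e-02]), 'joint_vel': array([0.00119082, 0.00082759, 0.00070684, 0.00034458, 0.0004038 ,
       0.00070054]), 'tau': array([-1.36541836e-03, -5.44625688e+01, -2.73658347e+01,  6.40685298e-02,
        2.26576289e-02, -7.03683486e-05]), 'eef_pos': array([ 0.18683934, -0.59584591,  0.22190695]), 'tcp_rot': array([-4.52486033e-04,  8.05967579e-01, -5.91959206e-01, -5.95780798e-04]), 'ft_force': array([-0.28940889,  0.87896078,  0.04773291]), 'wrist_torque': array([-0.0143945 , -0.04040354,  0.02665505]), 'grip_width': 0.08775939360986369}
scene 47.944314052211595 317.66353974420286 243.46667458362393 [[-0.8261818781755336, 0.5634033557601287, 0.0004035995216436348, 0.5106082753173294], [0.44298053931117604, 0.6500346257972598, -0.6174327712846119, -0.11968671097788441], [-0.3481260489620499, -0.5099329798932818, -0.7866235504046584, 1.457617781766941], [0.0, 0.0, 0.0, 1.0]] ['frame', 'fov_y', 'cx', 'cy', 'camera_from_world']
top 48.50534003310022 322.40715084660883 244.17689748431744 [[-0.008770394381770403, -0.9999597913094883, -0.00186974508235579, -0.07908206329475297], [-0.9737252078307346, 0.008965774397569065, -0.22754963090377597, 0.5964872462815999], [0.22755724514368025, -0.0001750820855450272, -0.9737646889926139, 1.066782047678895], [0.0, 0.0, 0.0, 1.0]] ['frame', 'fov_y', 'cx', 'cy', 'camera_from_world']
```

View pics/scene0.png

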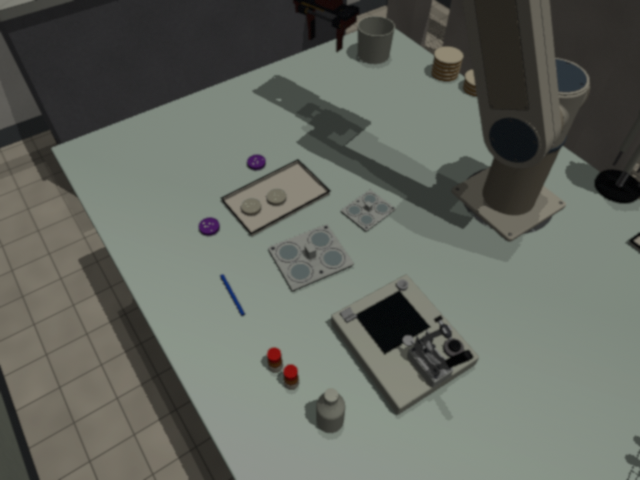

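View pics/top0.png

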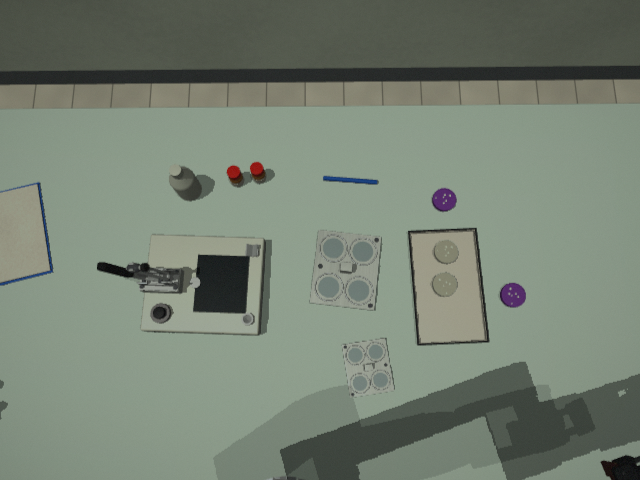

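```bash
cat > h.py <<'E'
from cell import manip
import cv2, numpy as np, json
from scipy.spatial.transform import Rotation as R
def grab(n): 
    d=manip.grab_frame(n); d["M"]=np.array(d["camera_from_world"]); d["f"]=240/np.tan(np.radians(d["fov_y"]/2)); return d
def p2w(d,u,v,z):
    M=d["M"];c=-M[:3,:3].T@M[:3,3]; r=M[:3,:3].T@np.array([(u-d["cx"])/d["f"],(v-d["cy"])/d["f"],1]); return c+r*(z-c[2])/r[2]
def w2p(d,P):
    P=np.asarray(P,float); q=d["M"][:3,:3]@P+d["M"][:3,3]; return np.array([d["cx"]+d["f"]*q[0]/q[2], d["cy"]+d["f"]*q[1]/q[2]])
def crop(d,u0,v0,u1,v1,s,name):
    im=cv2.resize(d["frame"][v0:v1,u0:u1],None,fx=s,fy=s,interpolation=cv2.INTER_CUBIC); cv2.imwrite("pics/"+name,im)
def frame(x,y,z,yaw): # T
    T=np.eye(4);T[:3,:3]=R.from_euler('z',yaw,degrees=True).as_matrix();T[:3,3]=[x,y,z];return T
def tp(T,p): return T[:3,:3]@(np.array(p)/1000)+T[:3,3]
def st():
    o=manip.get_obs(); q=o["tcp_rot"]; r=R.from_quat([q[1],q[2],q[3],q[0]]); return o,np.array(o["eef_pos"]),r
E
python3 - <<'E'
from h import *
d=grab("top")
np.save
crop(d,130,225,290,345,5,"scan0.png"); crop(d,300,220,400,320,6,"car0.png"); crop(d,400,180,540,360,3.3,"tray0.png")
E
```

```text
(no output)
```

View pics/scan0.png

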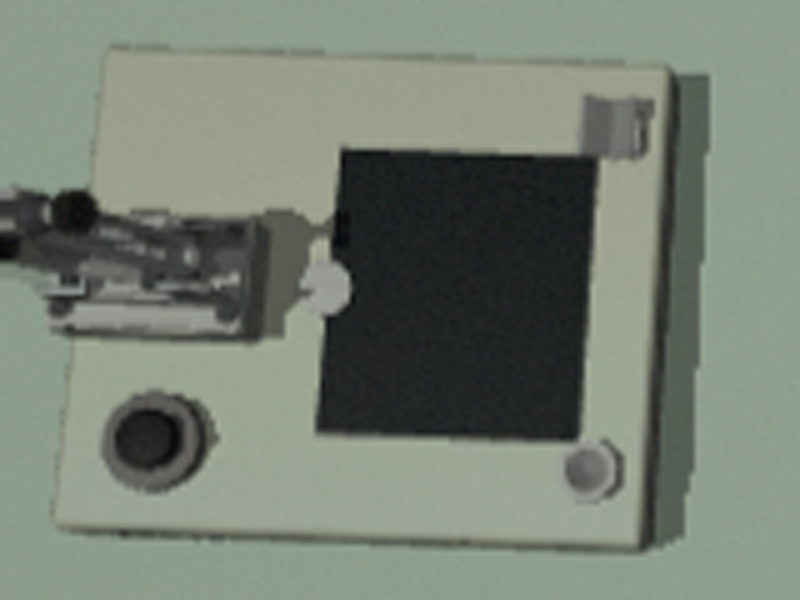

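View pics/car0.png

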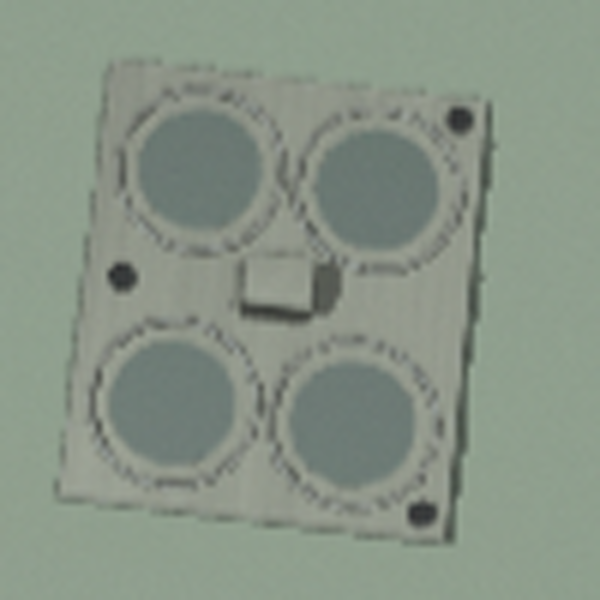

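View pics/tray0.png

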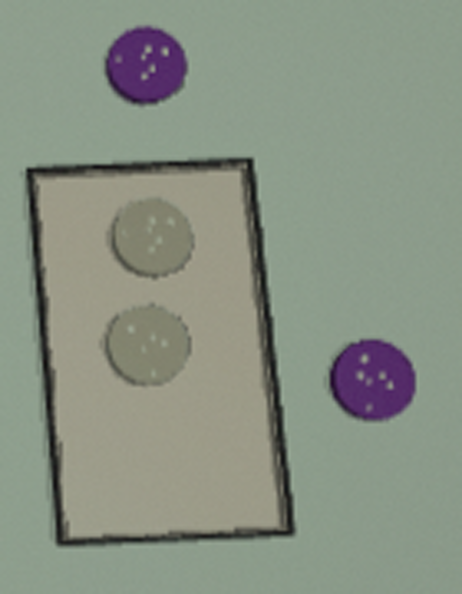

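```bash
cat > fit.py <<'E'
from h import *
from scipy.optimize import least_squares
def fit(obs,x0):  # obs: list of (d,(u,v),(X,Y,Z mm))
    def f(p):
        T=frame(p[0],p[1],0,p[2]); return np.concatenate([w2p(d,tp(T,P))-uv for d,uv,P in obs])
    s=least_squares(f,x0,x_scale=[.01,.01,1],loss='soft_l1'); return s.x,f(s.x).reshape(-1,2)
def cr(pts,u0,v0,s): return [((cu+.5)/s-.5+u0,(cv+.5)/s-.5+v0) for cu,cv in pts]
E
python3 - <<'E'
from fit import *
t=grab("top"); sc=grab("scene")
P=[(105,-85,45),(-105,-85,45),(-105,165,45),(105,165,45),(-74,-61,55),(-68,122,63),(0,57,48.5)]
U=cr([(668,70),(640,548),(55,525),(110,48),(593,470),(146,437),(328,290)],130,225,5)
x,r=fit([(t,u,p) for u,p in zip(U,P)],[.55,.2,0]); print("scan",x.round(4));print(r.round(2).tolist())
S=x
P=[(83,-71,16),(83,71,16),(-83,71,16),(-83,-71,16),(74,-61,17),(-74,-61,17),(0,57,17),(44,33,16),(44,-33,16),(-44,33,16),(-44,-33,16),(0,0,48)]
U=cr([(488,102),(108,62),(57,497),(452,543),(460,120),(422,514),(122,277),(200,170),(375,188),(172,402),(352,425),(278,279)],300,220,6)
x,r=fit([(t,u,p) for u,p in zip(U,P)],[.55,.0,0]); print("car",x.round(4));print(r.round(2).tolist())
C=x
P=[(125,-75,14),(125,75,14),(-125,75,14),(-125,-75,14)]
U=cr([(251,160),(28,170),(60,543),(293,532)],400,180,3.3)
x,r=fit([(t,u,p) for u,p in zip(U,P)],[.55,-.3,0]); print("tray",x.round(4));print(r.round(2).tolist())
for c in cr([(152,237),(148,345)],400,180,3.3): print("dish",p2w(t,*c,.017).round(4))
# overlay in scene
for X,Pl in ((S,[(105,-85,45),(-105,-85,45),(-105,165,45),(105,165,45),(-74,-61,55),(-68,122,63),(74,-61,55)]),(C,[(83,-71,16),(83,71,16),(-83,71,16),(-83,-71,16),(0,0,48),(0,57,17),(74,-61,17)]),(x,P)):
    for p in Pl:
        u=w2p(sc,tp(frame(X[0],X[1],0,X[2]),p)); cv2.circle(sc["frame"],tuple(int(round(a*16)) for a in u),16,(0,0,255),-1,shift=4)
crop(sc,200,150,480,410,2.8,"ov.png")
E
```

```text
scan [ 0.5167  0.1311 -2.6782]
[[1.56, -1.19], [0.89, 0.49], [-0.96, 0.53], [-0.83, -0.94], [-0.77, 0.34], [0.57, 0.36], [-0.06, -0.3]]
car [ 0.5515 -0.1349 -6.9779]
[[-0.08, -0.38], [0.29, -0.6], [0.05, 0.19], [-0.81, -0.12], [-0.18, -0.1], [0.02, 0.02], [-0.06, 0.24], [-0.12, 0.07], [0.19, 0.32], [0.2, 0.31], [0.17, -0.16], [0.18, 0.13]]
tray [ 0.5145 -0.3583  2.0856]
[[-0.56, 0.12], [0.55, 0.04], [0.42, -0.12], [-0.42, -0.0]]
dish [ 0.5887 -0.3584  0.017 ]
dish [ 0.5153 -0.3512  0.017 ]
```

View pics/ov.png

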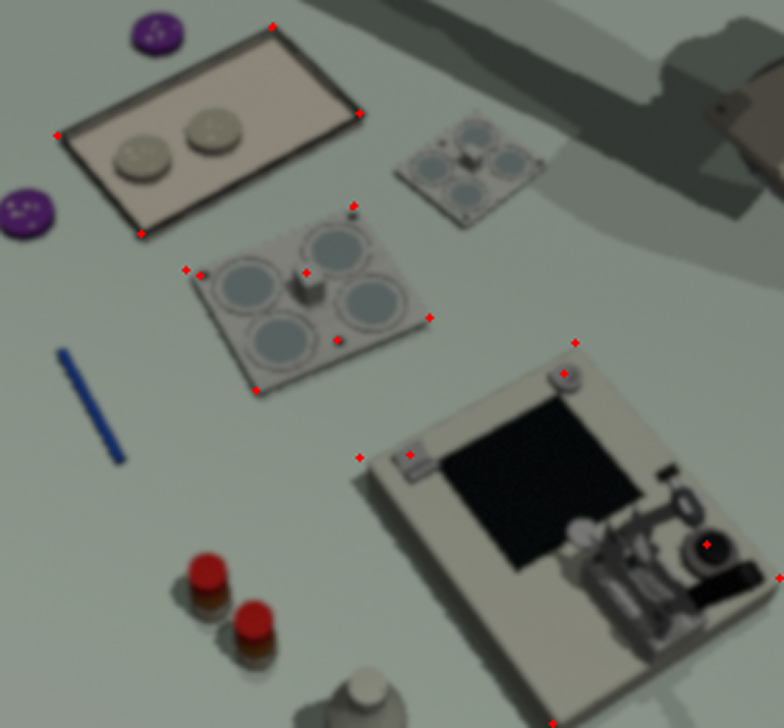

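```bash
python3 - <<'E'
from h import *
t=grab("top"); s=grab("scene")
def c(d,u,v,w,sc): return cv2.resize(d["frame"][v-w:v+w,u-w:u+w],None,fx=sc,fy=sc,interpolation=cv2.INTER_CUBIC)
a=np.hstack([c(t,253,249,12,11),c(t,248,318,12,11),c(t,160,313,12,11)])
b=np.hstack([c(s,346,313,12,11),c(s,401,283,12,11),c(s,453,345,12,11)])
cv2.imwrite("pics/z.png",np.vstack([a,b]))
E
```

```text
(no output)
```

View pics/z.png

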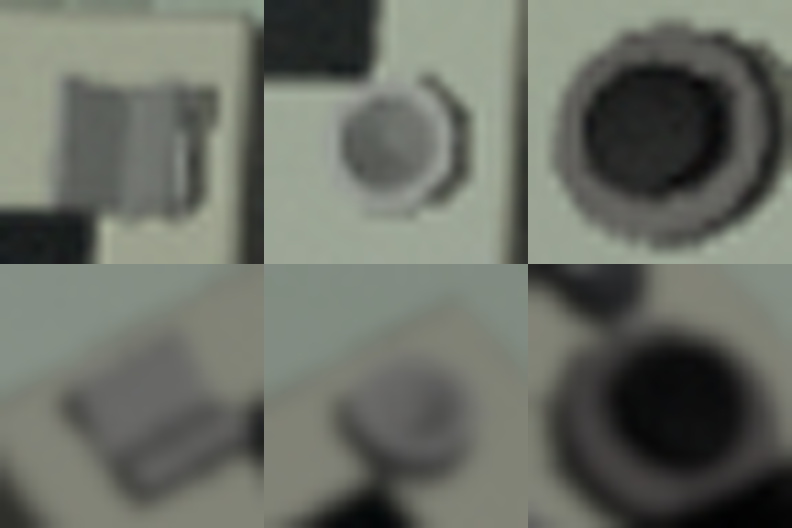

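```bash
python3 - <<'E'
from fit import *
t=grab("top"); s=grab("scene")
def q(u,v,x,y): return (u-12+(x+.5)/11-.5, v-12+(y+.5)/11-.5)
O=[(t,q(253,249,127,146),(74,-61,56)),(t,q(248,318,126,145),(-74,-61,55)),(t,q(160,313,128,130),(-68,122,63))]
O2=[(s,q(401,283,146,136),(-74,-61,55)),(s,q(453,345,152,141),(-68,122,63))]
c=[(t,u,p) for u,p in zip(cr([(668,70),(640,548),(55,525),(110,48)],130,225,5),[(103.5,-83.5,45),(-103.5,-83.5,45),(-103.5,163.5,45),(103.5,163.5,45)])]
for o in (O,O2,O+O2,O+c,c):
    x,r=fit(o,[.51,.13,0]);print(x.round(4),r.round(2).tolist())
# carrier scene check
C=(0.5515,-0.1349,-6.9779)
for sd,n in((t,"t"),(s,"s")):
  for p in [(0,0,48),(0,57,17),(74,-61,17),(-74,-61,17)]: print(n,w2p(sd,tp(frame(C[0],C[1],0,C[2]),p)).round(1))
E
```

```text
[ 0.5168  0.1316 -2.717 ] [[-0.12, -0.09], [0.17, 0.18], [-0.06, -0.1]]
[ 0.5153  0.1344 -2.3838] [[0.24, 0.52], [-0.22, -0.41]]
[ 0.5163  0.1324 -2.7796] [[-0.43, 0.17], [-0.23, 0.46], [-0.46, 0.08], [-0.38, 0.18], [-1.41, -0.54]]
[ 0.5164  0.1315 -2.6821] [[-0.09, 0.09], [0.24, 0.37], [-0.01, 0.14], [0.66, -0.4], [0.03, -0.11], [-0.36, -0.03], [-0.41, -0.12]]
[ 0.5161  0.1314 -2.6972] [[0.72, -0.24], [0.07, 0.06], [-0.33, 0.12], [-0.35, 0.01]]
t [346.1 266.2]
t [319.8 266. ]
t [376.  239.5]
t [369.9 305.2]
s [308.9 246.5]
s [319.8 271.2]
s [271.2 247.7]
s [324.2 226.6]
```

```bash
cat >> h.py <<'E'
SC=frame(.5165,.1320,.045,-2.7); CA=frame(.5515,-.1349,0,-7.0); TR=frame(.5145,-.3583,0,2.1)
def Rt(yaw): 
    y=np.radians(yaw); X=np.array([np.cos(y),np.sin(y),0]);Z=np.array([0,0,-1.]);return R.from_matrix(np.c_[X,np.cross(Z,X),Z])
def plan(*way, yaw=None):
    """way: world points; prints the turn first, then shift per leg in tool axes after turn"""
    o,p,r=st(); rt=Rt(yaw); rv=np.degrees((r.inv()*rt).as_rotvec()); print("t",round(o["time"],2),"p",p.round(4),"w",round(o["grip_width"],4),"F",np.round(o["ft_force"],1))
    print("turn",rv.round(2), "rows>=%.1f"%(np.linalg.norm(rv)/8.5))
    for w in way:
        s=rt.as_matrix().T@(np.array(w)-p)*1000; print("shift",s.round(1),"len %.0f"%np.linalg.norm(s),"to",np.round(w,4)); p=np.array(w)
E
python3 - <<'E'
from h import *
c=CA[:3,3]
plan([c[0],c[1],.222],[c[0],c[1],.08],[c[0],c[1],.022],yaw=-7)
E
```

```text
t 0.45 p [ 0.1869 -0.5963  0.2226] w 0.088 F [0.1 0.2 0.1]
turn [-1.000e-02  1.000e-02 -6.559e+01] rows>=7.7
shift [ 305.6 -502.4    0.6] len 588 to [ 0.5515 -0.1349  0.222 ]
shift [  0.   0. 142.] len 142 to [ 0.5515 -0.1349  0.08  ]
shift [ 0.  0. 58.] len 58 to [ 0.5515 -0.1349  0.022 ]
```

```bash
python3 -m inch '[[[0,0,0],[0,0,-8.2],0],[[0,0,0],[0,0,-8.2],0],[[0,0,0],[0,0,-8.2],0],[[0,0,0],[0,0,-8.2],0],[[0,0,0],[0,0,-8.2],0],[[0,0,0],[0,0,-8.2],0],[[0,0,0],[0,0,-8.2],0],[[0,0,0],[0,0,-8.2],0],[[25.5,-41.9,0],[0,0,0],0],[[25.5,-41.9,0],[0,0,0],0],[[25.5,-41.9,0],[0,0,0],0],[[25.5,-41.9,0],[0,0,0],0],[[25.5,-41.9,0],[0,0,0],0],[[25.5,-41.9,0],[0,0,0],0],[[25.5,-41.9,0],[0,0,0],0],[[25.5,-41.9,0],[0,0,0],0],[[25.5,-41.9,0],[0,0,0],0],[[25.5,-41.9,0],[0,0,0],0],[[25.5,-41.9,0],[0,0,0],0],[[25.5,-41.9,0],[0,0,0],0]]'
python3 -m inch '[[[0,0,30],[0,0,0],0],[[0,0,40],[0,0,0],0],[[0,0,40],[0,0,0],0],[[0,0,30],[0,0,0],0],[[0,0,0],[0,0,0],0],[[0,0,0],[0,0,0],0]]'
python3 - <<'E'
from h import *
c=CA[:3,3]
plan([c[0],c[1],.022],yaw=-7)
d=grab("scene");crop(d,200,150,480,410,2.8,"s1.png")
d=grab("top");crop(d,250,180,450,340,4,"t1.png")
E
```

```text
time: 2.45
eef_pos: [0.553, -0.1327, 0.2229]
tcp_rot: [0.0, 0.998, -0.061, 0.0]
ft_force: [0.1, -1.3, 0.2]
grip_width: 0.0882
time: 3.05
eef_pos: [0.552, -0.1346, 0.0829]
tcp_rot: [-0.0, 0.998, -0.061, -0.0]
ft_force: [0.7, -0.6, 0.3]
grip_width: 0.0877
t 3.05 p [ 0.552  -0.1346  0.0829] w 0.0877 F [ 0.7 -0.6  0.3]
turn [-0.01  0.04  0.  ] rows>=0.0
shift [-0.5  0.4 60.9] len 61 to [ 0.5515 -0.1349  0.022 ]
```

View pics/s1.png

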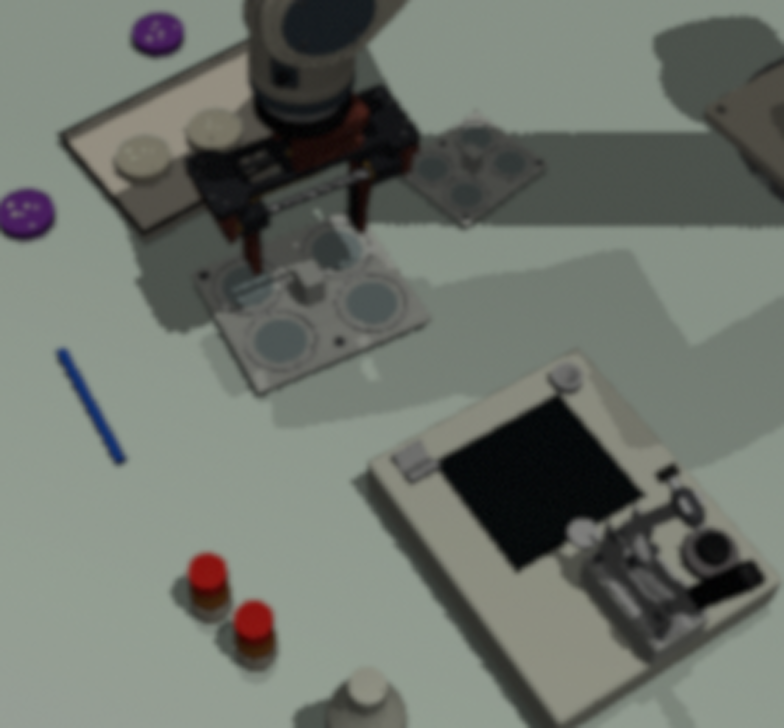

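View pics/t1.png

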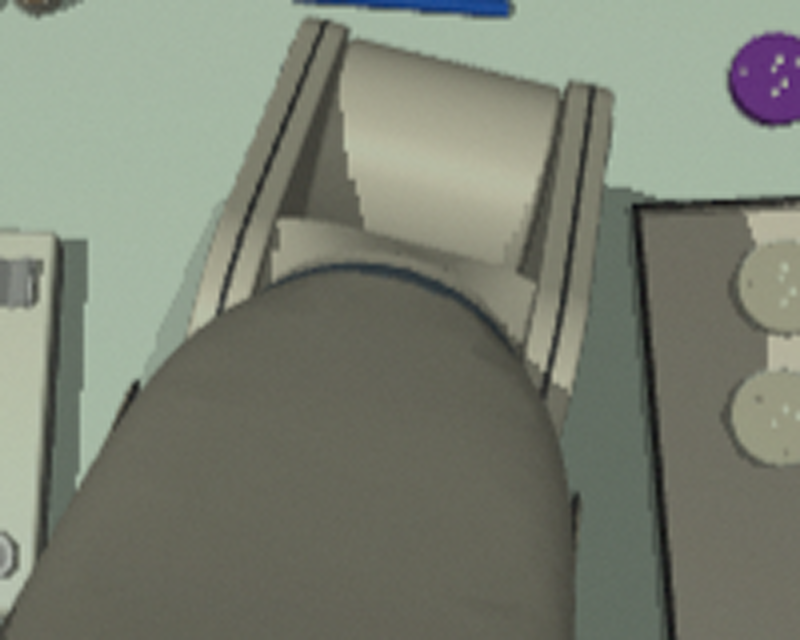

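```bash
python3 -m inch '[[[0,0,20],[0,0,0],0],[[0,0,20],[0,0,0],0],[[-0.5,0.4,15],[0,0,0],0],[[0,0,6],[0,0,0],0],[[0,0,0],[0,0,0],0],[[0,0,0],[0,0,0],120],[[0,0,0],[0,0,0],255],[[0,0,0],[0,0,0],255],[[0,0,0],[0,0,0],255],[[0,0,0],[0,0,0],255],[[0,0,0],[0,0,0],255],[[0,0,0],[0,0,0],255],[[0,0,0],[0,0,0],255],[[0,0,0],[0,0,0],255],[[0,0,0],[0,0,0],255],[[0,0,0],[0,0,0],255]]' 50
```

```text
time: 4.75
eef_pos: [0.5511, -0.1348, 0.0216]
tcp_rot: [-0.0, 0.998, -0.061, -0.0]
ft_force: [-1.8, 0.5, 0.8]
grip_width: 0.0201
```

```bash
python3 -m inch '[[[0,0,-5],[0,0,0],255],[[0,0,-15],[0,0,0],255],[[0,0,-30],[0,0,0],255],[[0,0,-40],[0,0,0],255],[[0,0,-40],[0,0,0],255],[[0,0,0],[0,0,0],255]]'; python3 - <<'E'
from h import *
plan([.5165,.132,.15],[.5165,.132,.08],yaw=-2.7)
d=grab("scene");crop(d,200,130,440,320,3.3,"s2.png")
E
```

```text
time: 5.35
eef_pos: [0.5551, -0.1358, 0.1579]
tcp_rot: [0.001, 0.998, -0.061, 0.005]
ft_force: [0.5, -0.9, -3.6]
grip_width: 0.0198
t 5.35 p [ 0.5551 -0.1358  0.1579] w 0.0198 F [ 0.5 -0.9 -3.6]
turn [ 0.1 -0.6 -4.3] rows>=0.5
shift [ -51.1 -265.7    7.9] len 271 to [0.5165 0.132  0.15  ]
shift [ 0.  0. 70.] len 70 to [0.5165 0.132  0.08  ]
```

View pics/s2.png

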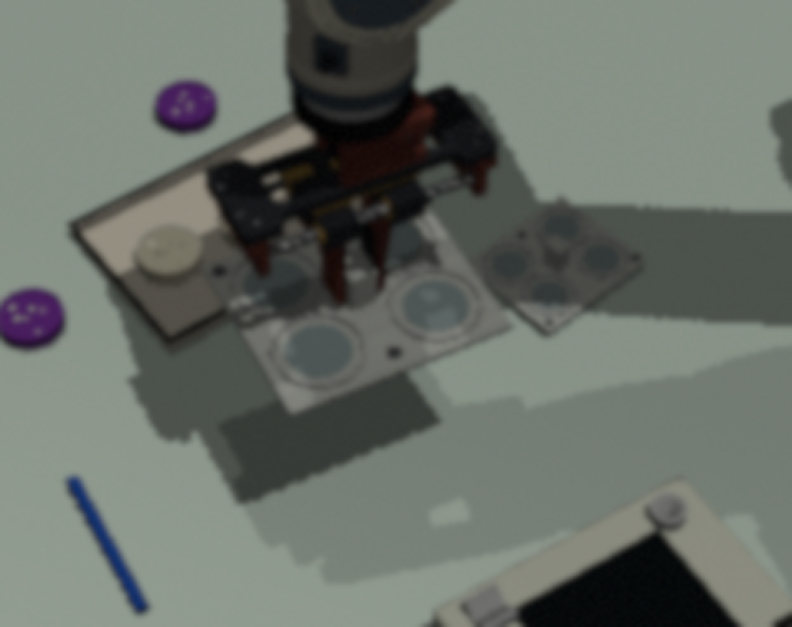

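```bash
python3 -m inch '[[[0,0,0],[0,0,-4.3],255],[[-3,-16,0],[0,0,0],255],[[-6,-33,0],[0,0,0],255],[[-6,-33,0],[0,0,0],255],[[-6,-33,0],[0,0,0],255],[[-6,-33,0],[0,0,0],255],[[-6,-33,0],[0,0,0],255],[[-6,-33,0],[0,0,0],255],[[-6,-33,0],[0,0,0],255],[[-3,-16,0],[0,0,0],255],[[0,0,0],[0,0,0],255],[[0,0,0],[0,0,0],255],[[0,0,0],[0,0,0],255],[[0,0,0],[0,0,0],255]]'; python3 - <<'E'
from h import *
plan([.5165,.132,.15],[.5165,.132,.08],yaw=-2.7)
d=grab("scene");crop(d,300,200,500,420,2.7,"s3.png")
d=grab("top");crop(d,130,200,330,350,4,"t3.png")
E
```

```text
time: 6.8
eef_pos: [0.5156, 0.1292, 0.1514]
tcp_rot: [0.0, 1.0, -0.024, -0.0]
ft_force: [-0.0, 0.7, -4.6]
grip_width: 0.0195
t 6.8 p [0.5156 0.1292 0.1514] w 0.0195 F [-0.   0.7 -4.6]
turn [ 0.01  0.03 -0.08] rows>=0.0
shift [ 0.7 -2.8  1.4] len 3 to [0.5165 0.132  0.15  ]
shift [ 0.  0. 70.] len 70 to [0.5165 0.132  0.08  ]
```

View pics/s3.png

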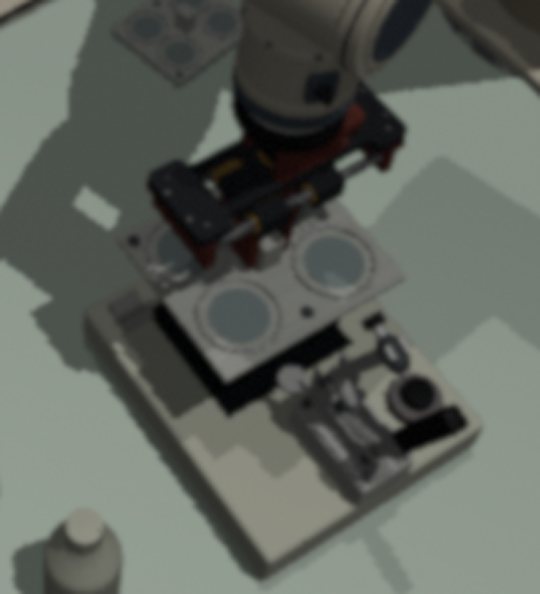

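View pics/t3.png

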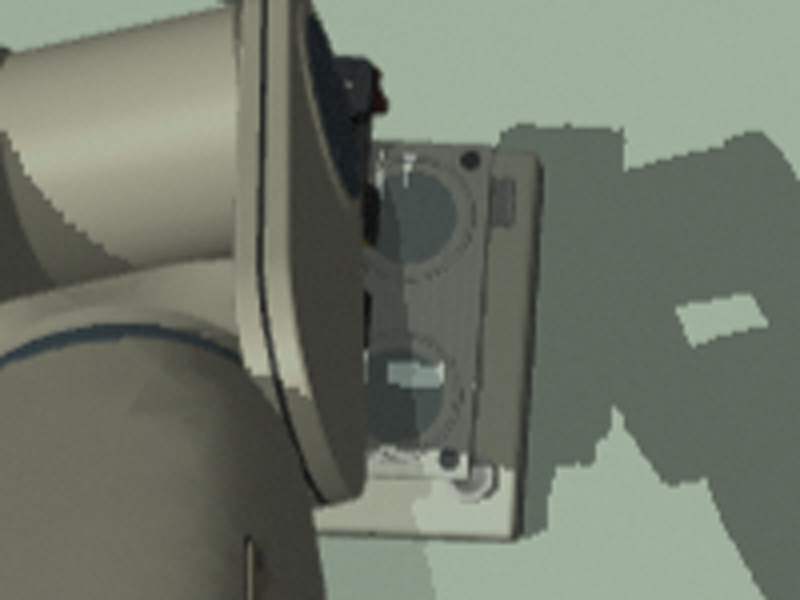

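```bash
python3 - <<'E'
from h import *
t=grab("top"); T=frame(.5156,.1292,.1514-.0216,-2.78)
for p,m in (((74,-61,17),(247.1,239.6)),((-74,-61,17),(242.1,314.4))):
    print(w2p(t,tp(T,p)).round(1),m)
    print((p2w(t,*m,.1468)-tp(T,p)).round(4))
E
```

```text
[247.2 240.4] (247.1, 239.6)
[0.0017 0.0003 0.    ]
[241.7 315.2] (242.1, 314.4)
[ 0.0016 -0.0007  0.    ]
```

```bash
python3 -m inch '[[[0,-3,0],[0,0,0],255],[[0,0,15],[0,0,0],255],[[0,0,25],[0,0,0],255],[[0,0,20],[0,0,0],255],[[0,0,7],[0,0,0],255],[[0,0,0],[0,0,0],255],[[0,0,0],[0,0,0],255]]'; python3 - <<'E'
from h import *
plan([.5155,.132,.0705],yaw=-2.7)
d=grab("scene");crop(d,300,200,500,420,2.7,"s4.png")
d=grab("top");crop(d,200,200,300,350,4,"t4.png")
E
```

```text
time: 7.65
eef_pos: [0.5165, 0.1332, 0.0853]
tcp_rot: [-0.0, 1.0, -0.024, 0.0]
ft_force: [-0.3, -0.6, -4.9]
grip_width: 0.02
t 7.65 p [0.5165 0.1332 0.0853] w 0.02 F [-0.3 -0.6 -4.9]
turn [-0.02 -0.05  0.  ] rows>=0.0
shift [-1.   1.3 14.8] len 15 to [0.5155 0.132  0.0705]
```

View pics/s4.png

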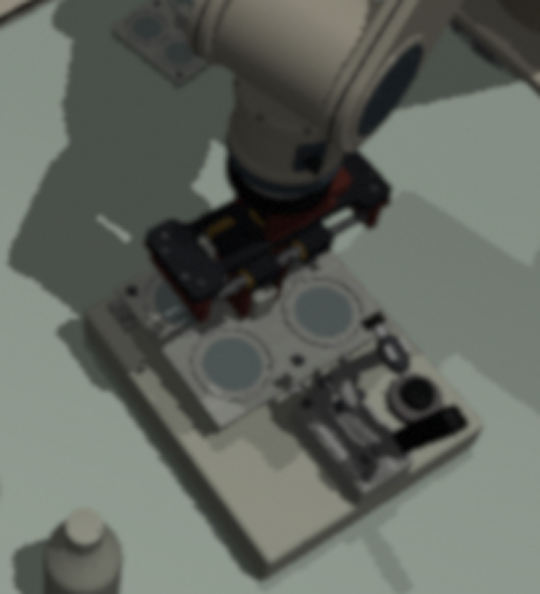

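View pics/t4.png

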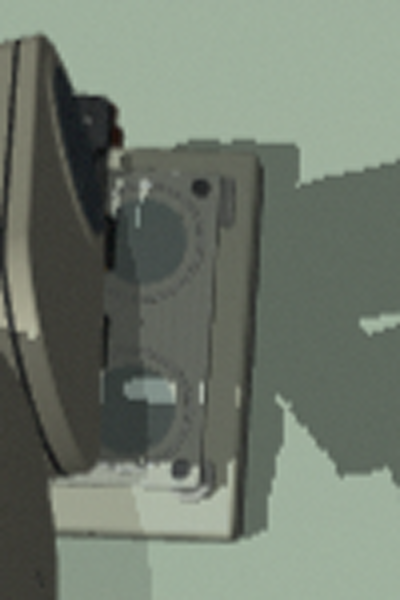

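```bash
python3 - <<'E'
from h import *
t=grab("top")
for p,m in (((74,-61,0),(250.0,246.6)),((-74,-61,0),(244.6,316.6))):
    a=p2w(t,*m,.0807); b=tp(SC,p); print(a.round(4),b.round(4), "seat-frame off mm",(SC[:3,:3].T@(a-b)*1000).round(1))
E
```

```text
[0.5891 0.0681 0.0807] [0.5875 0.0676 0.045 ] seat-frame off mm [ 1.5  0.6 35.7]
[0.4424 0.0759 0.0807] [0.4397 0.0746 0.045 ] seat-frame off mm [ 2.6  1.5 35.7]
```

```bash
python3 -m inch '[[[-2,1,4],[0,0,0],255],[[0,0,4],[0,0,0],255],[[0,0,3],[0,0,0],255],[[0,0,2],[0,0,0],255],[[0,0,1],[0,0,0],255],[[0,0,0],[0,0,0],255],[[0,0,0],[0,0,0],255]]'
```

```text
time: 8.5
eef_pos: [0.5146, 0.1323, 0.071]
tcp_rot: [-0.0, 1.0, -0.023, 0.001]
ft_force: [1.2, 0.1, -1.1]
grip_width: 0.0198
```

```bash
python3 -m inch '[[[0,0,0.7],[0,0,0],255],[[0,0,0],[0,0,0],255],[[0,0,0],[0,0,0],255]]';  python3 -m inch '[[[0,0,0.5],[0,0,0],255],[[0,0,0],[0,0,0],255],[[0,0,0],[0,0,0],255]]'
```

```text
time: 8.8
eef_pos: [0.5147, 0.1324, 0.0706]
tcp_rot: [-0.0, 1.0, -0.023, 0.001]
ft_force: [2.7, 0.8, 5.5]
grip_width: 0.02
time: 9.1
eef_pos: [0.5148, 0.1324, 0.0704]
tcp_rot: [-0.0, 1.0, -0.023, 0.001]
ft_force: [1.1, 0.7, 9.2]
grip_width: 0.0198
```

```bash
python3 -m inch '[[[0,0,0],[0,0,0],200],[[0,0,0],[0,0,0],150],[[0,0,0],[0,0,0],120],[[0,0,0],[0,0,0],120],[[0,0,0],[0,0,0],120],[[0,0,-10],[0,0,0],120],[[0,0,-30],[0,0,0],100],[[0,0,-50],[0,0,0],100],[[0,20,-50],[0,0,0],60],[[0,50,0],[0,0,0],0],[[0,50,0],[0,0,0],0],[[0,50,0],[0,0,0],0],[[0,50,0],[0,0,0],0],[[0,50,0],[0,0,0],0],[[0,20,0],[0,0,0],0],[[0,0,0],[0,0,0],0],[[0,0,0],[0,0,0],0]]' 30
python3 - <<'E'
from h import *
plan([.5153,-.3512,.1],yaw=2)
d=grab("top");crop(d,130,200,290,345,5,"t5.png")
crop(d,390,180,530,360,3.3,"tray5.png")
E
```

```text
time: 10.8
eef_pos: [0.5001, -0.156, 0.2062]
tcp_rot: [-0.0, 1.0, -0.024, 0.0]
ft_force: [-0.2, 0.2, -0.4]
grip_width: 0.088
t 10.8 p [ 0.5001 -0.156   0.2062] w 0.088 F [-0.2  0.2 -0.4]
turn [-0.02 -0.   -4.77] rows>=0.6
shift [  8.4 195.6 106.2] len 223 to [ 0.5153 -0.3512  0.1   ]
```

View pics/t5.png

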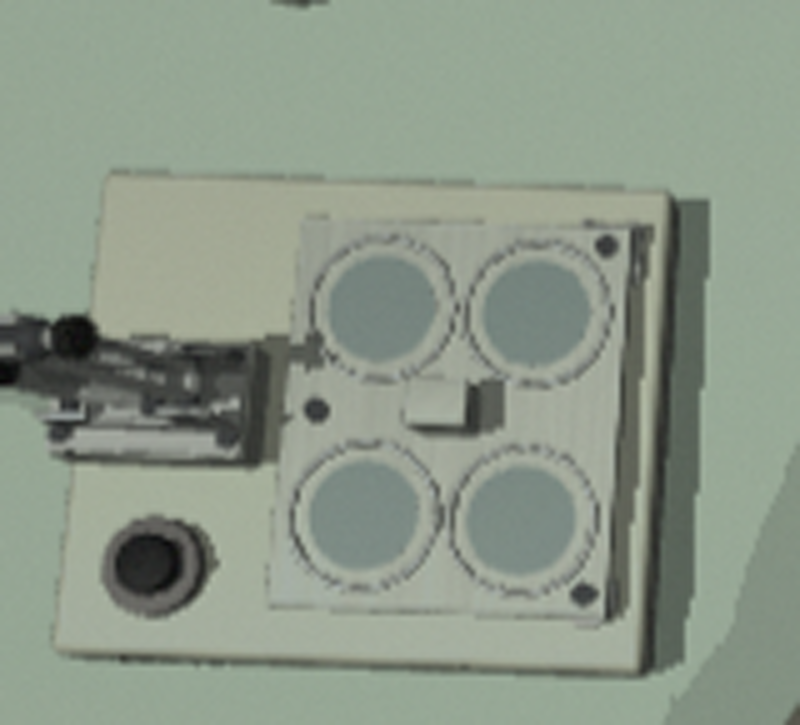

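View pics/tray5.png

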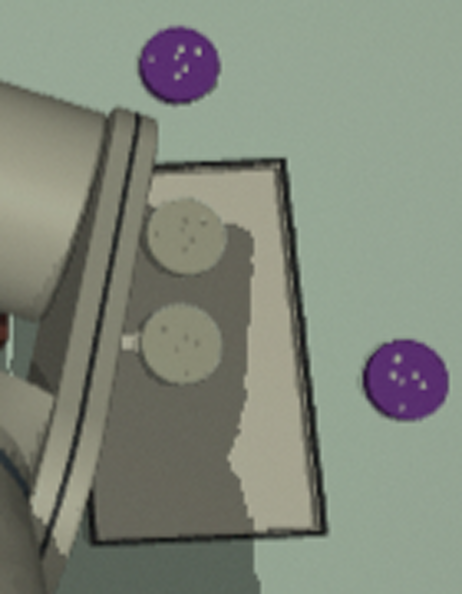

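```bash
python3 - <<'E'
from fit import *
t=grab("top")
P=[(74,-61,17),(-74,-61,17),(0,57,17),(44,33,16),(44,-33,16),(-44,33,16),(-44,-33,16)]
U=cr([(606,246),(583,594),(316,410),(383,307),(540,313),(364,516),(522,521)],130,200,5)
for z in (48.5,52):
  x,r=fit([(t,u,(p[0],p[1],p[2]+z)) for u,p in zip(U,P)],[.51,.13,0]);print(z,x.round(4),r.round(2).tolist())
E
```

```text
48.5 [ 0.5163  0.132  -2.4949] [[0.27, 0.07], [0.21, 0.17], [0.01, -0.32], [-0.15, 0.26], [-0.55, 0.11], [0.09, -0.2], [0.05, -0.1]]
52 [ 0.5158  0.1314 -2.4988] [[0.36, -0.04], [0.28, 0.29], [-0.08, -0.33], [-0.2, 0.19], [-0.5, 0.04], [0.03, -0.14], [0.08, -0.04]]
```

```bash
python3 - <<'E'
from fit import *
t=grab("top")
for c in cr([(186.5,236),(181,344)],390,180,3.3): print(p2w(t,*c,.017).round(4))
plan([.5882,-.3584,.2],[.5882,-.3584,.06],[.5882,-.3584,.0075],yaw=-45)
E
```

```text
[ 0.5893 -0.3595  0.017 ]
[ 0.516  -0.3513  0.017 ]
t 10.95 p [ 0.5003 -0.1548  0.206 ] w 0.0877 F [-0.8 -0.  -0.1]
turn [-1.000e-02  2.000e-02  4.239e+01] rows>=5.0
shift [206.1  81.8   6. ] len 222 to [ 0.5882 -0.3584  0.2   ]
shift [  0.   0. 140.] len 140 to [ 0.5882 -0.3584  0.06  ]
shift [ 0.   0.  52.5] len 52 to [ 0.5882 -0.3584  0.0075]
```

```bash
python3 -m inch '[[[0,0,0],[0,0,8.5],0],[[0,0,0],[0,0,8.5],0],[[0,0,0],[0,0,8.5],0],[[0,0,0],[0,0,8.5],0],[[0,0,0],[0,0,8.4],0],[[20,8,0],[0,0,0],0],[[42,17,0],[0,0,0],0],[[42,17,0],[0,0,0],0],[[42,16,0],[0,0,0],0],[[42,16,0],[0,0,0],0],[[19,8,20],[0,0,0],0],[[0,0,40],[0,0,0],0],[[0,0,40],[0,0,0],0],[[0,0,40],[0,0,0],0],[[0,0,0],[0,0,0],0],[[0,0,0],[0,0,0],0],[[0,0,0],[0,0,0],0]]' 15
python3 - <<'E'
from h import *
plan([.5888,-.359,.0075],yaw=-45)
d=grab("scene");crop(d,190,120,380,270,4,"s6.png")
E
```

```text
time: 12.65
eef_pos: [0.5902, -0.3608, 0.0685]
tcp_rot: [0.0, 0.924, -0.383, 0.002]
ft_force: [-0.3, 0.5, -0.2]
grip_width: 0.0879
t 12.65 p [ 0.5902 -0.3608  0.0685] w 0.0879 F [-0.3  0.5 -0.2]
turn [-0.05 -0.2  -0.04] rows>=0.0
shift [-2.3 -0.3 61. ] len 61 to [ 0.5888 -0.359   0.0075]
```

View pics/s6.png

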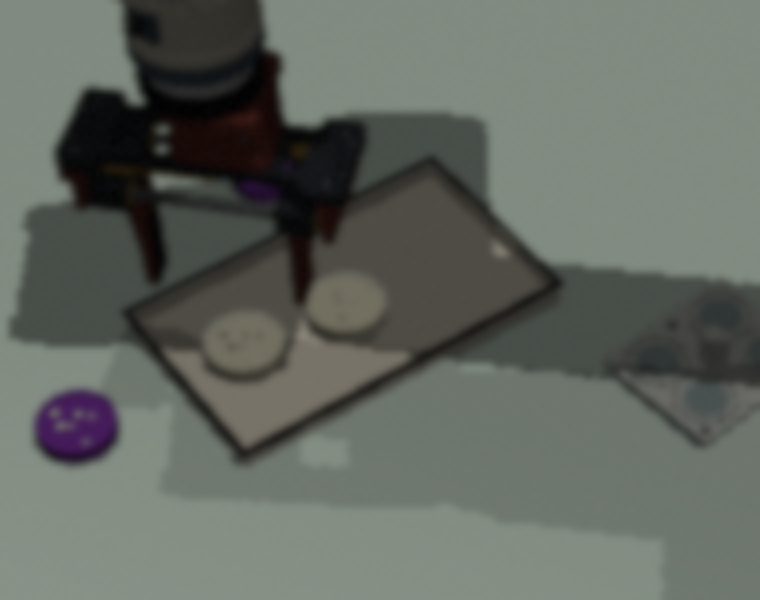

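```bash
python3 -m inch '[[[-1.5,0,20],[0,0,0],0],[[0,0,20],[0,0,0],0],[[0,0,15],[0,0,0],0],[[0,0,6],[0,0,0],0],[[0,0,0],[0,0,0],0],[[0,0,0],[0,0,0],0],[[0,0,0],[0,0,0],90],[[0,0,0],[0,0,0],130],[[0,0,0],[0,0,0],130],[[0,0,0],[0,0,0],130],[[0,0,0],[0,0,0],130],[[0,0,0],[0,0,0],130],[[0,0,0],[0,0,0],130]]' 12
```

```text
time: 14.0
eef_pos: [0.5874, -0.3595, 0.005]
tcp_rot: [0.0, 0.924, -0.383, 0.0]
ft_force: [0.3, 1.3, 2.7]
grip_width: 0.0536
```

```bash
python3 -m inch '[[[0,0,0],[0,0,0],80],[[0,0,0],[0,0,0],80],[[0,0,-2.7],[0,0,0],80],[[0,0,0],[0,0,0],80],[[0,0,0],[0,0,0],130],[[0,0,0],[0,0,0],130],[[0,0,0],[0,0,0],130],[[0,0,0],[0,0,0],130],[[0,0,0],[0,0,0],130],[[0,0,0],[0,0,0],130]]' 15; python3 -m inch '[[[0,0,-10],[0,0,0],130],[[0,0,-30],[0,0,0],130],[[0,0,-40],[0,0,0],130],[[0,0,-40],[0,0,0],130],[[0,0,-20],[0,0,0],130],[[0,0,0],[0,0,-8.5],130],[[0,0,0],[0,0,-8.5],130],[[0,0,0],[0,0,-8.5],130],[[0,0,0],[0,0,-8.5],130],[[0,0,0],[0,0,-8.3],130],[[0,0,0],[0,0,0],130],[[0,0,0],[0,0,0],130],[[0,0,0],[0,0,0],130]]'
python3 - <<'E'
from h import *
CS=frame(.5148,.1322,.0485,-2.7)
n=tp(CS,(44,-33,0)); print(n)
plan([n[0],n[1],.15],[n[0],n[1],.0695],yaw=-2.7)
d=grab("scene");crop(d,190,120,380,270,4,"s7.png")
E
```

```text
time: 15.0
eef_pos: [0.5874, -0.3596, 0.0077]
tcp_rot: [0.0, 0.924, -0.383, 0.0]
ft_force: [-0.2, 0.3, 2.1]
grip_width: 0.0532
time: 16.3
eef_pos: [0.5873, -0.3595, 0.1478]
tcp_rot: [0.0, 1.0, -0.026, 0.0]
ft_force: [-0.9, 0.4, -0.8]
grip_width: 0.0536
[0.55719664 0.09716395 0.0485    ]
t 16.3 p [ 0.5873 -0.3595  0.1478] w 0.0536 F [-0.9  0.4 -0.8]
turn [ 0.   -0.01 -0.26] rows>=0.0
shift [ -51.6 -454.7   -2.2] len 458 to [0.5572 0.0972 0.15  ]
shift [ 0.   0.  80.5] len 80 to [0.5572 0.0972 0.0695]
```

View pics/s7.png

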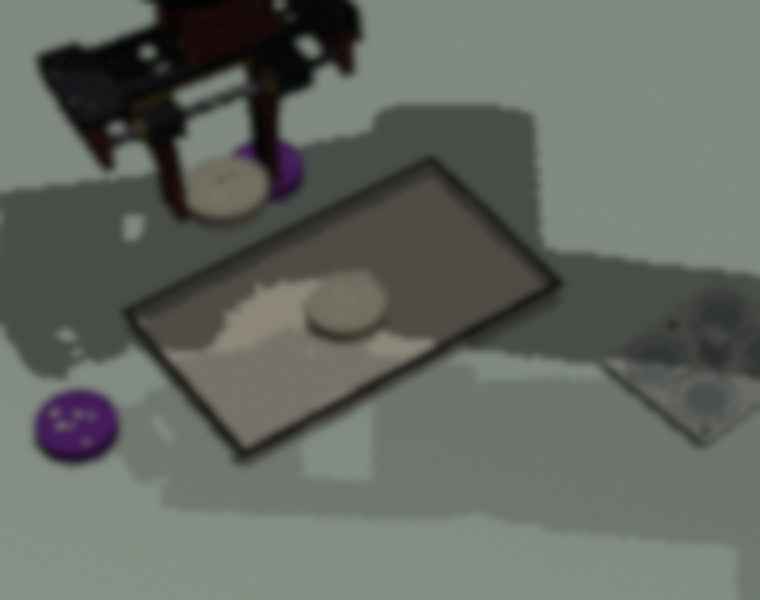

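```bash
python3 -m inch '[[[-2.6,-22,0],[0,0,0],130],[[-4.7,-41,0],[0,0,0],130],[[-4.7,-41,0],[0,0,0],130],[[-4.7,-41,0],[0,0,0],130],[[-4.7,-41,0],[0,0,0],130],[[-4.7,-41,0],[0,0,0],130],[[-4.7,-41,0],[0,0,0],130],[[-4.7,-41,0],[0,0,0],130],[[-4.7,-41,0],[0,0,0],130],[[-4.7,-41,0],[0,0,0],130],[[-4.7,-41,0],[0,0,0],130],[[-2,-22,0],[0,0,0],130],[[0,0,25],[0,0,0],130],[[0,0,25],[0,0,0],130],[[0,0,10],[0,0,0],130],[[0,0,0],[0,0,0],130],[[0,0,0],[0,0,0],130],[[0,0,0],[0,0,0],130]]'
python3 - <<'E'
from h import *
plan([.5572,.0965,.0695],yaw=-2.7)
d=grab("scene");crop(d,300,200,460,340,4.5,"s8.png")
d=grab("top");crop(d,180,210,300,330,5,"t8.png")
E
```

```text
time: 18.15
eef_pos: [0.5588, 0.0964, 0.0887]
tcp_rot: [-0.0, 1.0, -0.025, 0.001]
ft_force: [1.2, -0.1, -0.8]
grip_width: 0.0534
t 18.15 p [0.5588 0.0964 0.0887] w 0.0534 F [ 1.2 -0.1 -0.8]
turn [-0.02 -0.1  -0.13] rows>=0.0
shift [-1.6 -0.1 19.2] len 19 to [0.5572 0.0965 0.0695]
```

View pics/s8.png

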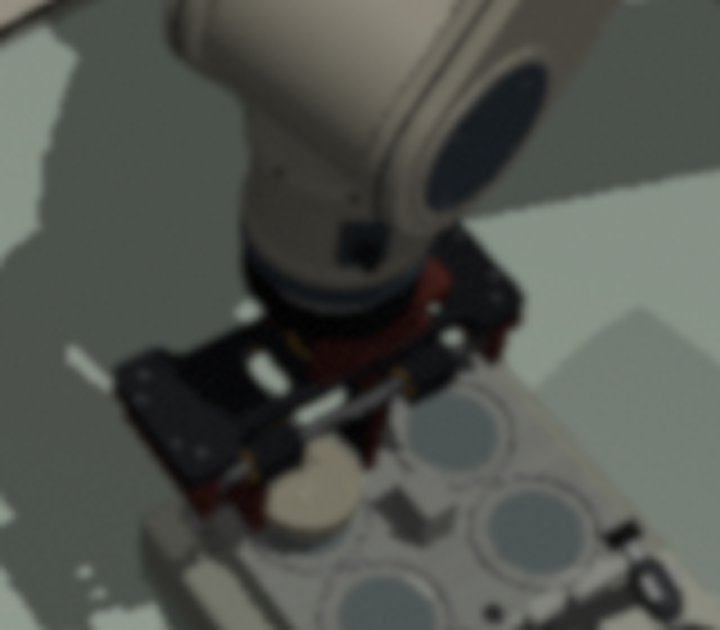

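View pics/t8.png

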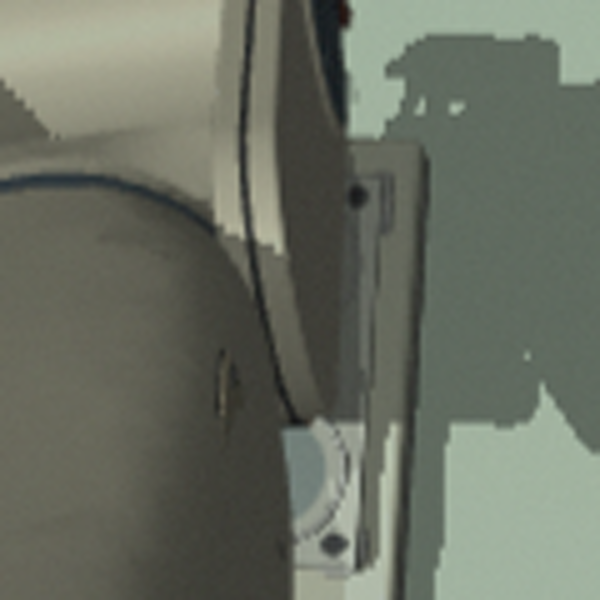

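```bash
python3 -m inch '[[[0,0,0],[0,0,0],130],[[0,0,0],[0,0,0],130],[[0,0,0],[0,0,0],130]]'; python3 - <<'E'
from h import *
plan([.5572,.0965,.0695],yaw=-2.7)
E
```

```text
time: 18.55
eef_pos: [0.558, 0.0964, 0.0878]
tcp_rot: [-0.0, 1.0, -0.024, 0.0]
ft_force: [0.2, -0.3, -0.1]
grip_width: 0.0535
t 18.55 p [0.558  0.0964 0.0878] w 0.0535 F [ 0.2 -0.3 -0.1]
turn [-0.   -0.02 -0.1 ] rows>=0.0
shift [-0.8 -0.  18.3] len 18 to [0.5572 0.0965 0.0695]
```

```bash
python3 -m inch '[[[-0.7,0,6],[0,0,0],130],[[0,0,5],[0,0,0],130],[[0,0,4],[0,0,0],130],[[0,0,2],[0,0,0],130],[[0,0,0],[0,0,0],130],[[0,0,0],[0,0,0],130],[[0,0,0],[0,0,0],130]]';python3 -m inch '[[[0,0,0.7],[0,0,0],130],[[0,0,0],[0,0,0],130],[[0,0,0],[0,0,0],130]]'
```

```text
time: 19.25
eef_pos: [0.5574, 0.0965, 0.0707]
tcp_rot: [-0.0, 1.0, -0.024, 0.0]
ft_force: [0.1, -0.0, 0.0]
grip_width: 0.0537
time: 19.55
eef_pos: [0.5572, 0.0965, 0.07]
tcp_rot: [-0.0, 1.0, -0.024, 0.0]
ft_force: [-0.6, 0.0, 0.0]
grip_width: 0.0536
```

```bash
python3 -m inch '[[[0,0,0.3],[0,0,0],110],[[0,0,0],[0,0,0],100],[[0,0,0],[0,0,0],75],[[0,0,0],[0,0,0],70],[[0,0,0],[0,0,0],70],[[0,0,-10],[0,0,0],70],[[0,0,-30],[0,0,0],70],[[0,0,-40],[0,0,0],50],[[0,20,-30],[0,0,0],0],[[0,50,0],[0,0,8.5],0],[[7,49,0],[0,0,8.5],0],[[14,48,0],[0,0,8.5],0],[[21,45,0],[0,0,8.5],0],[[28,42,0],[0,0,8.3],0],[[15,15,0],[0,0,0],0],[[0,0,0],[0,0,0],0],[[0,0,0],[0,0,0],0],[[0,0,0],[0,0,0],0]]'
python3 - <<'E'
from h import *
plan([.515,-.3512,.18],yaw=-45)
d=grab("scene");crop(d,300,200,500,360,4,"s9.png")
d=grab("top");crop(d,180,210,300,330,5,"t9.png"); crop(d,390,180,530,360,3.3,"tray9.png")
E
```

```text
time: 21.35
eef_pos: [0.5424, -0.1923, 0.1798]
tcp_rot: [-0.0, 0.924, -0.383, -0.0]
ft_force: [-1.0, 0.1, -0.2]
grip_width: 0.0878
t 21.35 p [ 0.5424 -0.1923  0.1798] w 0.0878 F [-1.   0.1 -0.2]
turn [-0.01  0.02 -0.02] rows>=0.0
shift [ 93.  131.7  -0.2] len 161 to [ 0.515  -0.3512  0.18  ]
```

View pics/s9.png

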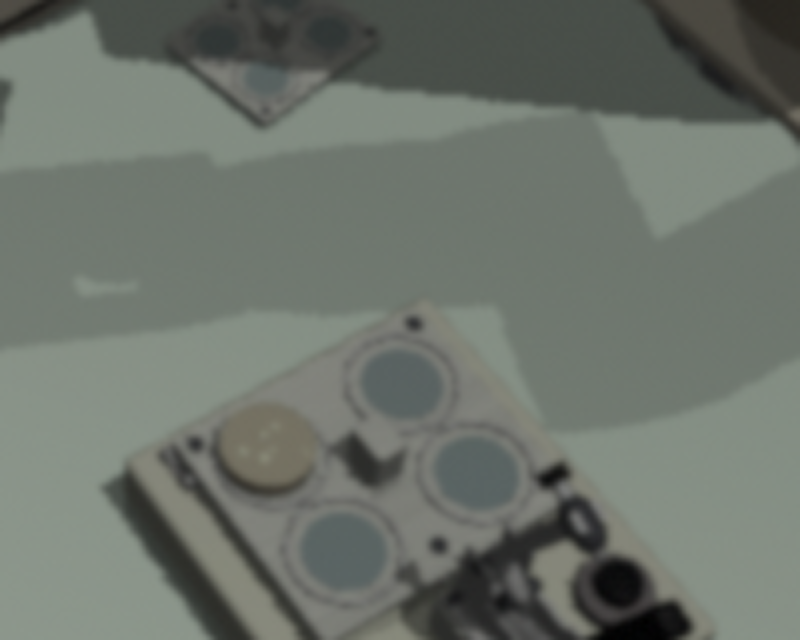

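View pics/t9.png

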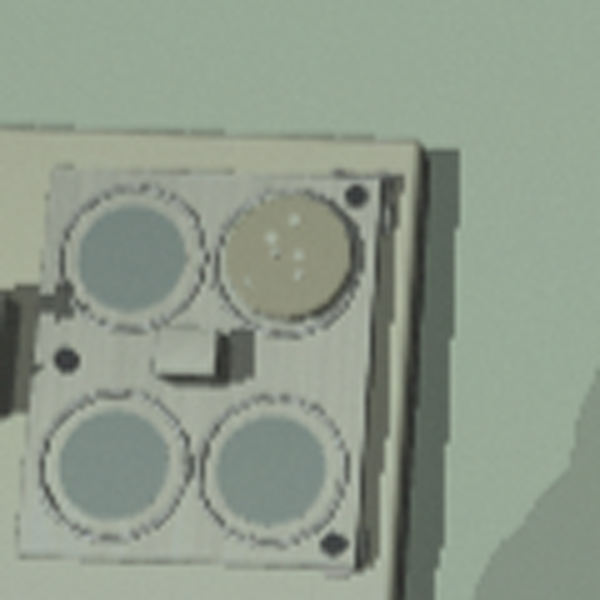

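View pics/tray9.png

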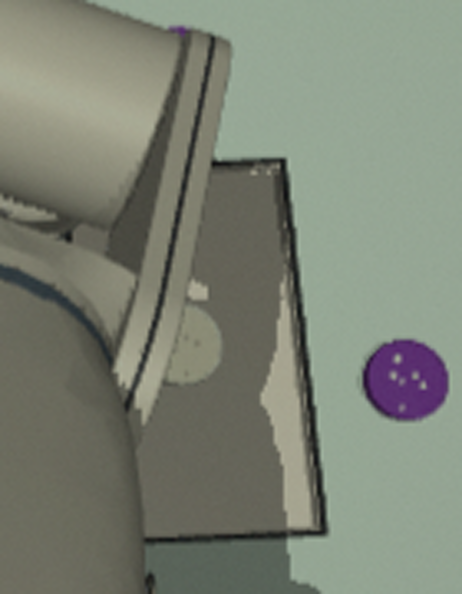

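```bash
python3 - <<'E'
from fit import *
t=grab("top"); CC=frame(.5163,.132,.0485,-2.5)
u=cr([(286,257.5)],180,210,5)[0]
for z in (.0785,.082): print((CC[:3,:3].T@(p2w(t,*u,z)-tp(CC,(44,-33,0)))*1000).round(1))
plan([.5148,-.3515,.06],yaw=-45)
E
```

```text
[-0.1 -1.7 30. ]
[-0.8 -2.3 33.5]
t 21.5 p [ 0.5425 -0.1922  0.1797] w 0.0878 F [ 0.5 -0.9  0.6]
turn [-0.    0.01  0.02] rows>=0.0
shift [ 93.  132.3 119.7] len 201 to [ 0.5148 -0.3515  0.06  ]
```

```bash
python3 -m inch '[[[12,16,0],[0,0,0],0],[[23,33,0],[0,0,0],0],[[23,33,0],[0,0,0],0],[[23,33,0],[0,0,0],0],[[12,17,20],[0,0,0],0],[[0,0,40],[0,0,0],0],[[0,0,40],[0,0,0],0],[[0,0,20],[0,0,0],0],[[0,0,20],[0,0,0],0],[[0,0,0],[0,0,0],0],[[0,0,0],[0,0,0],0],[[0,0,0],[0,0,0],0],[[0,0,0],[0,0,0],0],[[0,0,0],[0,0,0],0]]' 15
python3 - <<'E'
from h import *
plan([.5148,-.3515,.0077],yaw=-45)
E
```

```text
time: 22.9
eef_pos: [0.5152, -0.3528, 0.0407]
tcp_rot: [0.0, 0.924, -0.383, 0.001]
ft_force: [-1.3, -0.7, -0.1]
grip_width: 0.088
t 22.9 p [ 0.5152 -0.3528  0.0407] w 0.088 F [-1.3 -0.7 -0.1]
turn [-0.02 -0.1  -0.09] rows>=0.0
shift [-1.2 -0.7 33. ] len 33 to [ 0.5148 -0.3515  0.0077]
```

```bash
python3 -m inch '[[[-0.7,-0.5,15],[0,0,0],0],[[0,0,11],[0,0,0],0],[[0,0,5],[0,0,0],0],[[0,0,0],[0,0,0],0],[[0,0,0],[0,0,0],0],[[0,0,0],[0,0,0],0],[[0,0,0],[0,0,0],0]]'
```

```text
time: 23.6
eef_pos: [0.5147, -0.3519, 0.009]
tcp_rot: [0.0, 0.924, -0.383, 0.0]
ft_force: [0.5, -0.6, 0.1]
grip_width: 0.0879
```

```bash
python3 -m inch '[[[0,0,1.2],[0,0,0],60],[[0,0,0],[0,0,0],90],[[0,0,0],[0,0,0],130],[[0,0,0],[0,0,0],130],[[0,0,0],[0,0,0],130],[[0,0,0],[0,0,0],130],[[0,0,0],[0,0,0],130],[[0,0,0],[0,0,0],130],[[0,0,0],[0,0,0],130],[[0,0,-10],[0,0,0],130],[[0,0,-30],[0,0,0],130],[[0,0,-40],[0,0,0],130],[[0,0,-40],[0,0,0],130],[[0,0,-20],[0,0,-8.5],130],[[0,0,0],[0,0,-8.5],130],[[0,0,0],[0,0,-8.5],130],[[0,0,0],[0,0,-8.5],130],[[0,0,0],[0,0,-8.3],130],[[0,0,0],[0,0,0],130],[[0,0,0],[0,0,0],130]]'
python3 - <<'E'
from h import *
CS=frame(.5148,.1322,.0485,-2.7)
n=tp(CS,(-44,-33,0)); print(n)
plan([n[0],n[1]+.0005,.14],[n[0],n[1]+.0005,.0698],yaw=-2.7)
E
```

```text
time: 25.6
eef_pos: [0.5145, -0.3517, 0.1479]
tcp_rot: [0.0, 1.0, -0.026, 0.0]
ft_force: [-0.0, 0.5, -0.2]
grip_width: 0.0537
[0.46929433 0.10130932 0.0485    ]
t 25.6 p [ 0.5145 -0.3517  0.1479] w 0.0537 F [-0.   0.5 -0.2]
turn [ 0.01 -0.02 -0.32] rows>=0.0
shift [ -66.5 -450.9    7.9] len 456 to [0.4693 0.1018 0.14  ]
shift [ 0.   0.  70.2] len 70 to [0.4693 0.1018 0.0698]
```

```bash
python3 -m inch '[[[-3,-20,0],[0,0,0],130],[[-6,-41,0],[0,0,0],130],[[-6,-41,0],[0,0,0],130],[[-6,-41,0],[0,0,0],130],[[-6,-41,0],[0,0,0],130],[[-6,-41,0],[0,0,0],130],[[-6,-41,0],[0,0,0],130],[[-6,-41,0],[0,0,0],130],[[-6,-41,0],[0,0,0],130],[[-6,-41,0],[0,0,0],130],[[-6,-41,0],[0,0,0],130],[[-3,-21,0],[0,0,-0.3],130],[[0,0,25],[0,0,0],130],[[0,0,25],[0,0,0],130],[[0,0,10],[0,0,0],130],[[0,0,0],[0,0,0],130],[[0,0,0],[0,0,0],130],[[0,0,0],[0,0,0],130],[[0,0,0],[0,0,0],130],[[0,0,0],[0,0,0],130]]'
python3 - <<'E'
from h import *
plan([.4693,.1018,.0698],yaw=-2.7)
E
```

```text
time: 27.6
eef_pos: [0.4709, 0.102, 0.088]
tcp_rot: [-0.0, 1.0, -0.022, 0.001]
ft_force: [-0.0, -0.1, -0.8]
grip_width: 0.0534
t 27.6 p [0.4709 0.102  0.088 ] w 0.0534 F [-0.  -0.1 -0.8]
turn [-0.02 -0.07  0.18] rows>=0.0
shift [-1.6  0.2 18.2] len 18 to [0.4693 0.1018 0.0698]
```

```bash
python3 -m inch '[[[-1.2,0.2,6],[0,0,0],130],[[0,0,5],[0,0,0],130],[[0,0,4],[0,0,0],130],[[0,0,2],[0,0,0],130],[[0,0,0],[0,0,0],130],[[0,0,0],[0,0,0],130],[[0,0,0],[0,0,0],130],[[0,0,0],[0,0,0],130]]'
```

```text
time: 28.4
eef_pos: [0.4694, 0.1019, 0.0705]
tcp_rot: [-0.0, 1.0, -0.022, 0.0]
ft_force: [-0.5, -0.8, -0.0]
grip_width: 0.0537
```

```bash
python3 -m inch '[[[0,0,0.7],[0,0,0],110],[[0,0,0],[0,0,0],100],[[0,0,0],[0,0,0],75],[[0,0,0],[0,0,0],70],[[0,0,0],[0,0,0],70],[[0,0,-10],[0,0,0],70],[[0,0,-30],[0,0,0],70],[[0,0,-40],[0,0,0],50],[[0,20,-30],[0,0,0],0],[[0,50,0],[0,0,0],0],[[0,50,0],[0,0,0],0],[[0,50,0],[0,0,0],0],[[0,50,0],[0,0,0],0],[[0,30,0],[0,0,0],0],[[0,0,0],[0,0,0],0],[[0,0,0],[0,0,0],0],[[0,0,0],[0,0,0],0]]'
python3 - <<'E'
from h import *
o,p,r=st();print(p)
d=grab("scene");crop(d,310,210,500,390,4,"s10.png")
d=grab("top");crop(d,80,210,290,350,3.8,"t10.png")
E
```

```text
time: 30.1
eef_pos: [0.4583, -0.1471, 0.1799]
tcp_rot: [-0.0, 1.0, -0.021, -0.0]
ft_force: [-1.0, 0.5, -0.6]
grip_width: 0.0876
[ 0.45826491 -0.14705464  0.17992641]
```

View pics/s10.png

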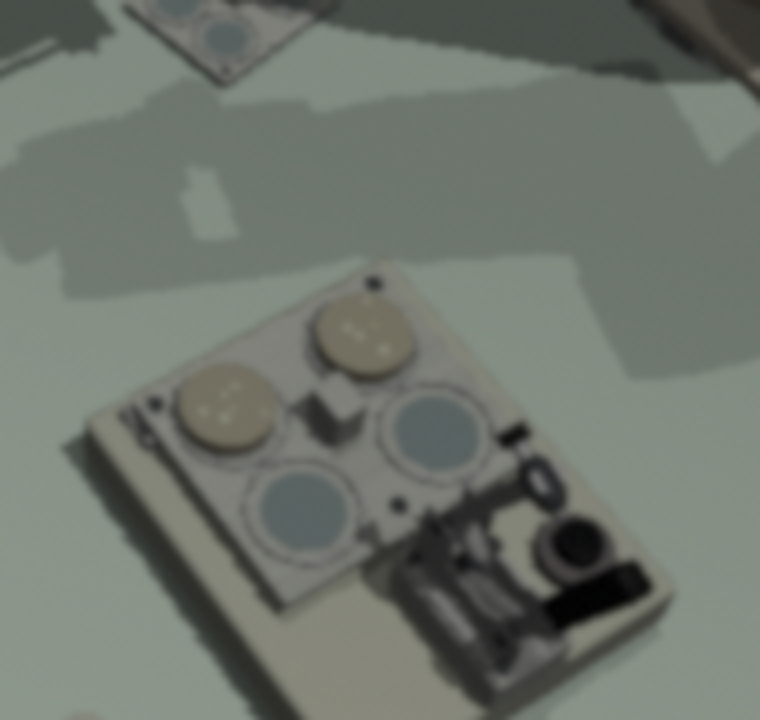

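View pics/t10.png

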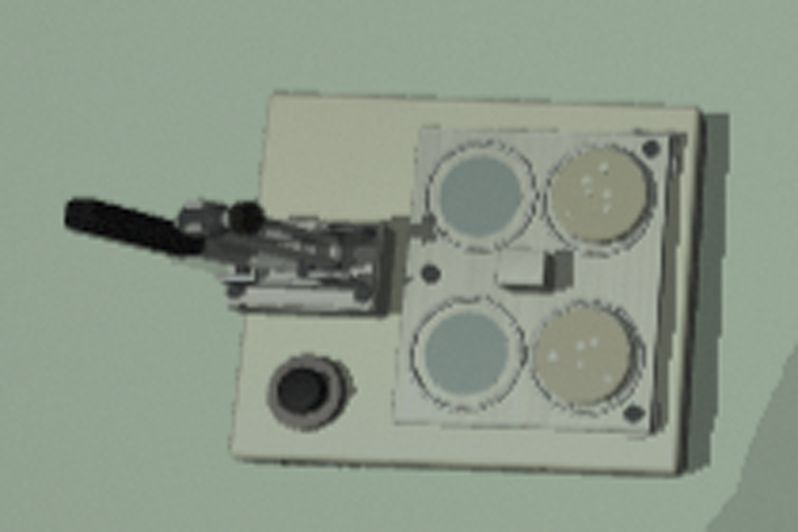

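```bash
cat >> h.py <<'E'
def hd(q,L=105,off=0):
    a=np.radians(109)+q; return np.array([0,151-L*np.cos(a)+off*np.sin(a),46.5+L*np.sin(a)+off*np.cos(a)])
SR=frame(.5150,.1322,.045,-2.7)  # robot-frame seat
E
python3 - <<'E'
from h import *
for n,bx,s in (("top",(80,210,290,350),3.8),("scene",(310,210,500,390),4)):
    d=grab(n)
    for P in (hd(0,0),hd(0,42),hd(0,105),hd(0,128)):
        u=w2p(d,tp(SC,P)); cv2.circle(d["frame"],tuple(int(round(a*16)) for a in u),16,(0,0,255),-1,shift=4)
    crop(d,*bx,s,n+"11.png")
for q in (0,.3,.6,.9,1.1,1.2): print(q,hd(q).round(1),tp(SR,hd(q)).round(4))
E
```

```text
0 [  0.  185.2 145.8] [0.5237 0.3172 0.1908]
0.3 [  0.  213.  131.2] [0.525  0.345  0.1762]
0.6 [  0.  235.3 109.1] [0.5261 0.3672 0.1541]
0.9 [  0.  250.   81.4] [0.5268 0.3819 0.1264]
1.1 [  0.  255.   61.1] [0.527  0.3869 0.1061]
1.2 [  0.  255.9  50.6] [0.5271 0.3878 0.0956]
```

View pics/top11.png

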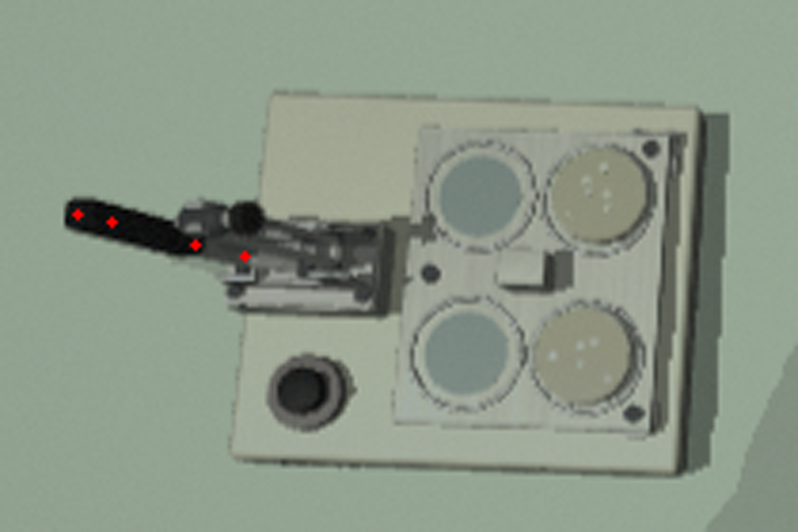

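View pics/scene11.png

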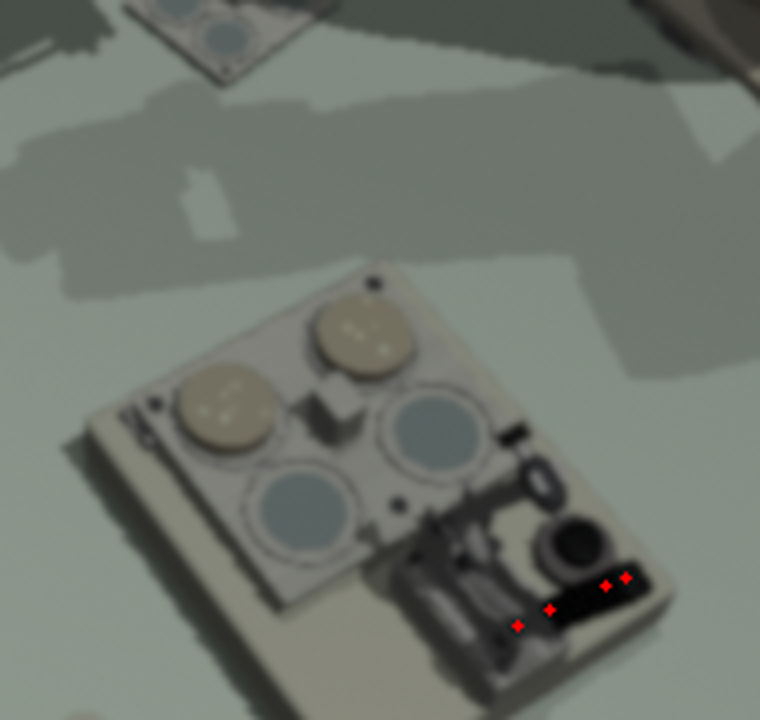

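```bash
python3 - <<'E'
from h import *
g=tp(SR,hd(0))
plan([.4583,-.147,.28],[g[0],g[1],.28],[g[0],g[1],g[2]-.019],yaw=-2.7)
P=[hd(q) for q in np.arange(0,1.25,.1)]
for a,b in zip(P,P[1:]): d=b-a; print((-d[1]).round(1),(-d[2]).round(1))
t=grab("top"); 
for z in (.19,.23): print((np.linalg.inv(SC)@np.r_[p2w(t,80+217/3.8,210+215/3.8,z),1]).round(4))
E
```

```text
t 30.3 p [ 0.4585 -0.1469  0.1798] w 0.088 F [-1.1  0.4  0. ]
turn [-0.01  0.    0.31] rows>=0.0
shift [-2.000e-01  1.000e-01 -1.002e+02] len 100 to [ 0.4583 -0.147   0.28  ]
shift [  43.5 -466.7    0. ] len 469 to [0.5237 0.3172 0.28  ]
shift [  0.    0.  108.2] len 108 to [0.5237 0.3172 0.1718]
-9.7 3.9
-9.3 4.9
-8.8 5.8
-8.2 6.6
-7.4 7.4
-6.7 8.1
-5.8 8.7
-4.9 9.3
-4.0 9.7
-3.0 10.1
-2.0 10.3
-0.9 10.5
[0.0046 0.1328 0.145  1.    ]
[-0.0024  0.1182  0.185   1.    ]
```

```bash
python3 -m inch '[[[0,0,-30],[0,0,0.3],0],[[0,0,-40],[0,0,0],0],[[1,-10,-30],[0,0,0],0],[[4,-42,0],[0,0,0],0],[[4,-42,0],[0,0,0],0],[[4,-42,0],[0,0,0],0],[[4,-42,0],[0,0,0],0],[[4,-42,0],[0,0,0],0],[[4,-42,0],[0,0,0],0],[[4,-42,0],[0,0,0],0],[[4,-42,0],[0,0,0],0],[[4,-42,0],[0,0,0],0],[[4,-42,0],[0,0,0],0],[[2.5,-37,0],[0,0,0],0],[[0,0,0],[0,0,0],0],[[0,0,0],[0,0,0],0],[[0,0,0],[0,0,0],0],[[0,0,0],[0,0,0],0]]' 20
python3 - <<'E'
from h import *
g=tp(SR,hd(0))
plan([g[0],g[1],g[2]-.019],yaw=-2.7)
d=grab("scene");crop(d,310,150,500,390,2.5,"s12.png")
E
```

```text
time: 32.15
eef_pos: [0.5245, 0.3152, 0.2798]
tcp_rot: [0.0, 1.0, -0.025, -0.0]
ft_force: [-0.4, 0.3, 0.6]
grip_width: 0.0878
t 32.15 p [0.5245 0.3152 0.2798] w 0.0878 F [-0.4  0.3  0.6]
turn [ 0.02  0.01 -0.15] rows>=0.0
shift [ -0.8  -1.9 108. ] len 108 to [0.5237 0.3172 0.1718]
```

View pics/s12.png

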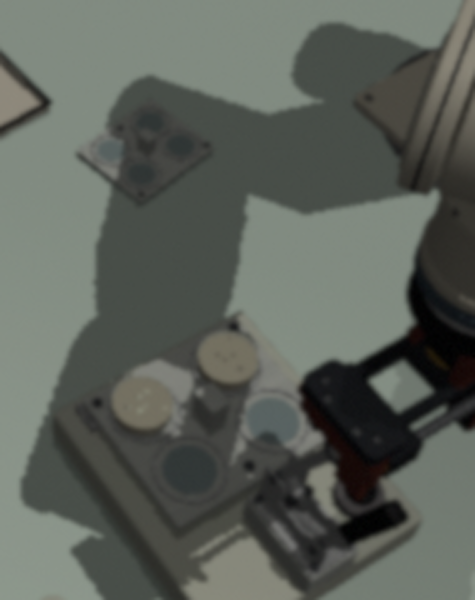

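```bash
python3 -m inch '[[[-0.5,-1.5,15],[0,0,0],0],[[0,0,25],[0,0,0],0],[[0,0,25],[0,0,0],0],[[0,0,25],[0,0,0],0],[[0,0,15],[0,0,0],0],[[0,0,3],[0,0,0],0],[[0,0,0],[0,0,0],0],[[0,0,0],[0,0,0],0],[[0,0,0],[0,0,0],120],[[0,0,0],[0,0,0],200],[[0,0,0],[0,0,0],255],[[0,0,0],[0,0,0],255],[[0,0,0],[0,0,0],255],[[0,0,0],[0,0,0],255],[[0,0,0],[0,0,0],255],[[0,0,0],[0,0,0],255],[[0,0,0],[0,0,0],255],[[0,0,0],[0,0,0],255]]' 20
python3 - <<'E'
from h import *
g=tp(SR,hd(0))
plan([g[0],g[1],g[2]-.019],yaw=-2.7)
d=grab("scene");crop(d,310,150,500,390,2.5,"s13.png")
E
```

```text
time: 34.0
eef_pos: [0.5236, 0.3179, 0.1716]
tcp_rot: [0.0, 1.0, -0.024, -0.001]
ft_force: [-3.3, 0.7, 2.1]
grip_width: 0.0159
t 34.0 p [0.5236 0.3179 0.1716] w 0.0159 F [-3.3  0.7  2.1]
turn [ 0.01  0.06 -0.09] rows>=0.0
shift [ 0.1  0.7 -0.1] len 1 to [0.5237 0.3172 0.1718]
```

View pics/s13.png

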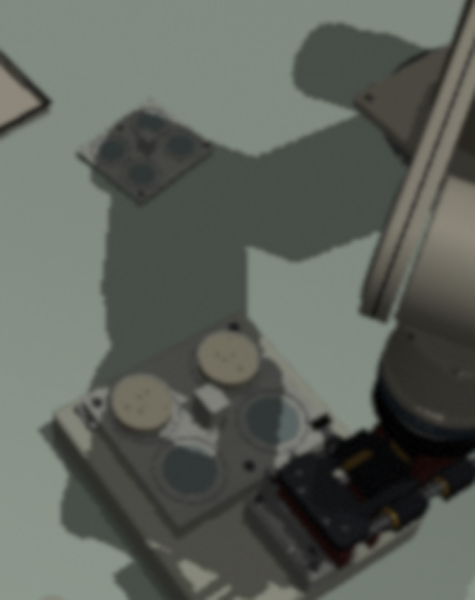

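Gripped at 15.9 mm. Leading the handle round.

```bash
python3 -m inch '[[[0,-9.7,3.9],[0,0,0],255],[[0,-9.3,4.9],[0,0,0],255],[[0,-8.8,5.8],[0,0,0],255],[[0,-8.2,6.6],[0,0,0],255],[[0,-7.4,7.4],[0,0,0],255],[[0,0,0],[0,0,0],255],[[0,0,0],[0,0,0],255],[[0,0,0],[0,0,0],255]]' 25; python3 - <<'E'
from h import *
g=tp(SR,hd(.5))
plan([g[0],g[1],g[2]-.019],yaw=-2.7)
E
```

```text
time: 34.85
eef_pos: [0.5256, 0.363, 0.143]
tcp_rot: [-0.001, 1.0, -0.024, -0.0]
ft_force: [-4.3, 5.7, 0.3]
grip_width: 0.0161
t 34.85 p [0.5256 0.363  0.143 ] w 0.0161 F [-4.3  5.7  0.3]
turn [-0.13  0.04 -0.07] rows>=0.0
shift [ 0.2  2.4 -0.2] len 2 to [0.5258 0.3605 0.1432]
```

```bash
python3 -m inch '[[[0,-5.7,8.1],[0,0,0],255],[[0,-5.3,8.7],[0,0,0],255],[[0,-4.4,9.3],[0,0,0],255],[[0,-4,9.7],[0,0,0],255],[[0,0,0],[0,0,0],255],[[0,0,0],[0,0,0],255]]'; python3 - <<'E'
from h import *
g=tp(SR,hd(.9))
plan([g[0],g[1],g[2]-.019],yaw=-2.7)
g=tp(SR,hd(1.2))
plan([g[0],g[1],g[2]-.019],yaw=-2.7)
E
```

```text
time: 35.45
eef_pos: [0.5265, 0.3826, 0.1069]
tcp_rot: [-0.001, 1.0, -0.024, -0.0]
ft_force: [-4.7, 6.9, -0.2]
grip_width: 0.0157
t 35.45 p [0.5265 0.3826 0.1069] w 0.0157 F [-4.7  6.9 -0.2]
turn [-0.13  0.05 -0.07] rows>=0.0
shift [ 0.3  0.7 -0.5] len 1 to [0.5268 0.3819 0.1074]
t 35.45 p [0.5265 0.3826 0.1069] w 0.0157 F [-4.7  6.9 -0.2]
turn [-0.13  0.05 -0.07] rows>=0.0
shift [ 0.3 -5.2 30.3] len 31 to [0.5271 0.3878 0.0766]
```

```bash
python3 -m inch '[[[0,-2.2,10],[0,0,0],255],[[0,-1.5,10.2],[0,0,0],255],[[0,-0.5,5],[0,0,0],255],[[0,-0.3,5],[0,0,0],255],[[0,0,1.5],[0,0,0],255],[[0,0,0],[0,0,0],255],[[0,0,0],[0,0,0],255],[[0,0,0],[0,0,0],255]]' 35; python3 - <<'E'
from h import *
g=tp(SR,hd(1.2))
plan([g[0],g[1],g[2]-.019],yaw=-2.7)
d=grab("scene");crop(d,310,150,500,390,2.5,"s14.png")
E
```

```text
time: 36.25
eef_pos: [0.5267, 0.3875, 0.076]
tcp_rot: [-0.001, 1.0, -0.024, -0.0]
ft_force: [-5.0, 9.7, 1.9]
grip_width: 0.0155
t 36.25 p [0.5267 0.3875 0.076 ] w 0.0155 F [-5.   9.7  1.9]
turn [-0.16  0.02 -0.07] rows>=0.0
shift [ 0.3 -0.4 -0.6] len 1 to [0.5271 0.3878 0.0766]
```

View pics/s14.png

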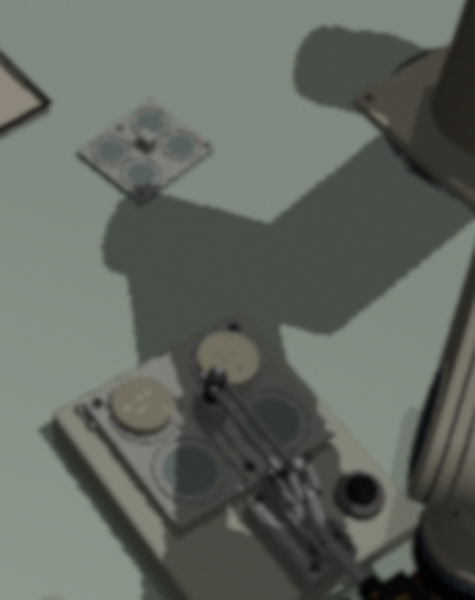

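```bash
python3 -m inch '[[[0,0,1],[0,0,0],255],[[0,0,0],[0,0,0],255],[[0,0,0],[0,0,0],255]]';python3 -m inch '[[[0,0,1],[0,0,0],255],[[0,0,0],[0,0,0],255],[[0,0,0],[0,0,0],255]]';python3 -m inch '[[[0,0,1.5],[0,0,0],255],[[0,0,0],[0,0,0],255],[[0,0,0],[0,0,0],255]]'
```

```text
time: 36.6
eef_pos: [0.5267, 0.3875, 0.0751]
tcp_rot: [-0.001, 1.0, -0.024, -0.0]
ft_force: [-6.2, 8.8, 2.9]
grip_width: 0.0159
time: 36.9
eef_pos: [0.5267, 0.3874, 0.074]
tcp_rot: [-0.001, 1.0, -0.024, -0.0]
ft_force: [-6.2, 9.6, 3.1]
grip_width: 0.0159
time: 37.2
eef_pos: [0.5267, 0.3874, 0.0724]
tcp_rot: [-0.001, 1.0, -0.024, -0.0]
ft_force: [-5.4, 9.7, 2.3]
grip_width: 0.0155
```

```bash
python3 -m inch '[[[0,0,1.5],[0,0,0],255],[[0,0,0],[0,0,0],255],[[0,0,0],[0,0,0],255]]';python3 -m inch '[[[0,0,1.5],[0,0,0],255],[[0,0,0],[0,0,0],255],[[0,0,0],[0,0,0],255]]'; python3 - <<'E'
from h import *
for n,bx,s in (("top",(60,190,290,350),3.4),("scene",(310,210,500,420),3)):
    d=grab(n)
    crop(d,*bx,s,n+"15.png")
E
```

```text
time: 37.5
eef_pos: [0.5267, 0.3873, 0.0708]
tcp_rot: [-0.001, 1.0, -0.024, -0.0]
ft_force: [-5.8, 9.6, 0.8]
grip_width: 0.0159
time: 37.8
eef_pos: [0.5267, 0.3873, 0.0692]
tcp_rot: [-0.001, 1.0, -0.024, -0.0]
ft_force: [-6.3, 9.8, 1.1]
grip_width: 0.0157
```

View pics/top15.png

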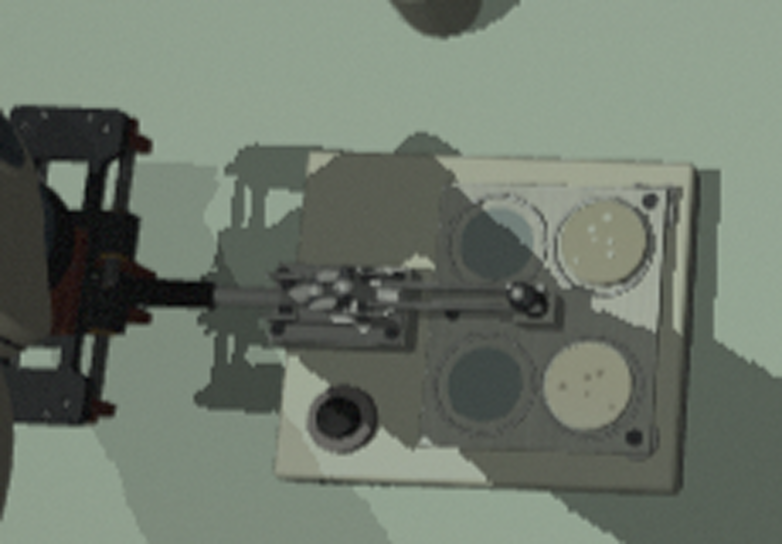

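View pics/scene15.png

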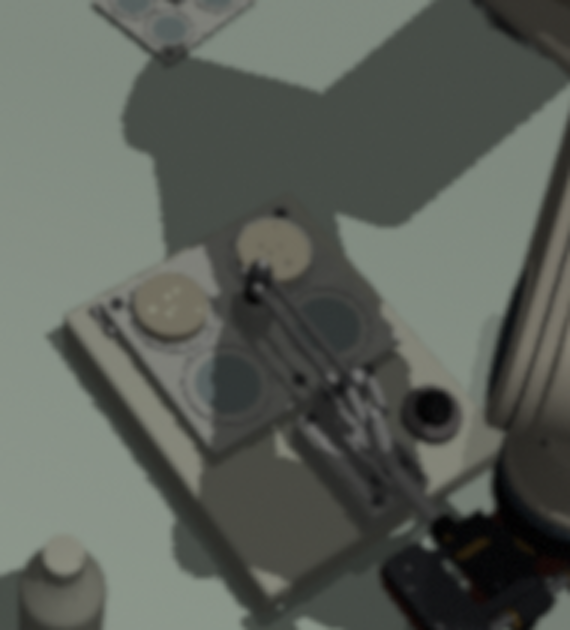

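```bash
python3 -m inch '[[[0,0,0],[0,0,0],200],[[0,0,0],[0,0,0],150],[[0,0,0],[0,0,0],100],[[0,0,0],[0,0,0],100],[[0,0,-20],[0,0,0],100],[[0,0,-40],[0,0,0],100],[[0,0,-30],[0,0,0],100],[[0,0,0],[0,0,0],255],[[0,0,0],[0,0,0],255],[[0,0,0],[0,0,0],255],[[0,0,0],[0,0,0],255],[[0,0,0],[0,0,0],255],[[0,0,0],[0,0,0],255]]'; python3 - <<'E'
from h import *
o,p,r=st();print(p)
for n,bx,s in (("top",(60,190,290,350),3.4),("scene",(310,210,520,450),2.6)):
    d=grab(n)
    for q,c in ((1.2,(0,0,255)),(1.0,(0,255,0))):
     for P in (hd(q,0),hd(q,42),hd(q,128)):
        u=w2p(d,tp(SC,P)); cv2.circle(d["frame"],tuple(int(round(a*16)) for a in u),14,c,-1,shift=4)
    crop(d,*bx,s,n+"16.png")
E
```

```text
time: 39.2
eef_pos: [0.5272, 0.3849, 0.1582]
tcp_rot: [0.0, 1.0, -0.024, -0.001]
ft_force: [0.7, 1.1, 0.1]
grip_width: 0.0092
[0.52715135 0.38494858 0.15821944]
```

View pics/top16.png

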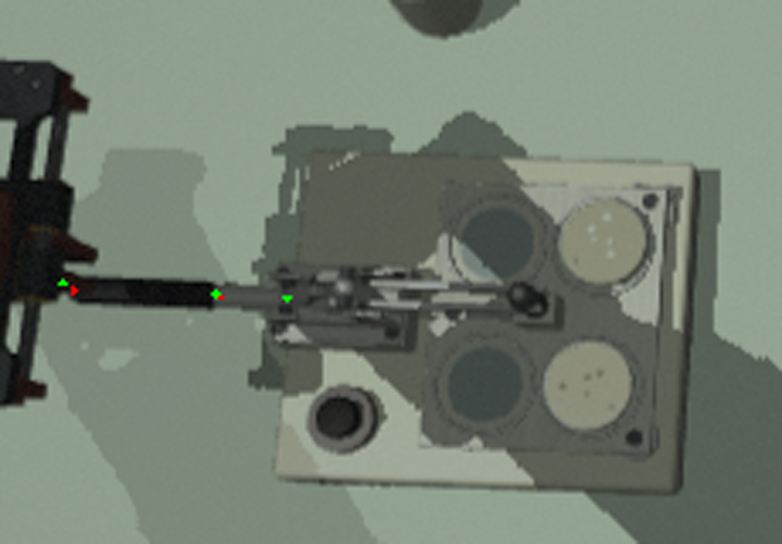

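View pics/scene16.png

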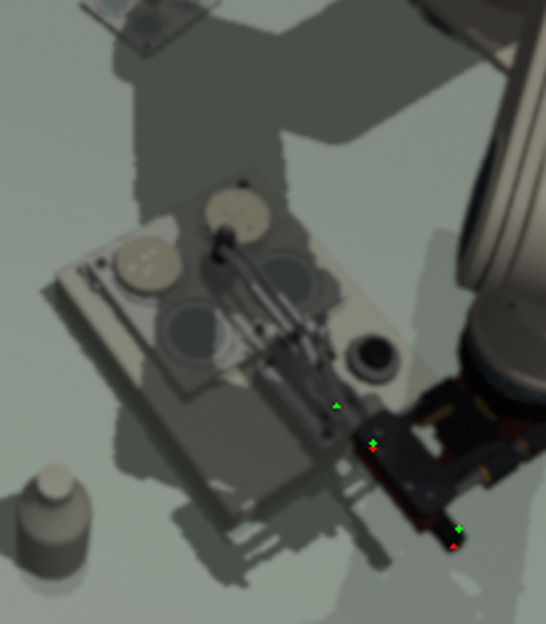

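```bash
python3 -m inch '[[[0,0,20],[0,0,0],255],[[0,0,15],[0,0,0],255],[[0,0,8],[0,0,0],255],[[0,0,2],[0,0,0],255],[[0,0,0],[0,0,0],255],[[0,0,0],[0,0,0],255]]';python3 -m inch '[[[0,0,3],[0,0,0],255],[[0,0,0],[0,0,0],255],[[0,0,0],[0,0,0],255]]';python3 -m inch '[[[0,0,3],[0,0,0],255],[[0,0,0],[0,0,0],255],[[0,0,0],[0,0,0],255]]'
```

```text
time: 39.9
eef_pos: [0.5279, 0.3855, 0.1147]
tcp_rot: [-0.0, 1.0, -0.024, 0.0]
ft_force: [0.5, -0.8, 0.1]
grip_width: 0.0002
time: 40.2
eef_pos: [0.5275, 0.3852, 0.1113]
tcp_rot: [-0.0, 1.0, -0.024, 0.0]
ft_force: [-0.3, -0.6, -0.3]
grip_width: 0.0005
time: 40.5
eef_pos: [0.5274, 0.3851, 0.108]
tcp_rot: [0.0, 1.0, -0.024, -0.0]
ft_force: [-1.0, -0.4, -0.3]
grip_width: 0.0002
```

```bash
for i in 1 2; do python3 -m inch '[[[0,0,2],[0,0,0],255],[[0,0,0],[0,0,0],255],[[0,0,0],[0,0,0],255]]'; done; python3 -m inch '[[[0,0,1],[0,0,0],255],[[0,0,0],[0,0,0],255],[[0,0,0],[0,0,0],255]]'
```

```text
time: 40.8
eef_pos: [0.5274, 0.3851, 0.106]
tcp_rot: [0.0, 1.0, -0.024, -0.0]
ft_force: [-0.0, -0.3, -0.3]
grip_width: 0.0002
time: 41.1
eef_pos: [0.5277, 0.3853, 0.1045]
tcp_rot: [-0.0, 1.0, -0.024, 0.0]
ft_force: [-1.1, -0.2, 3.2]
grip_width: 0.0006
time: 41.4
eef_pos: [0.5278, 0.3854, 0.1043]
tcp_rot: [-0.0, 1.0, -0.024, 0.0]
ft_force: [-3.2, -2.9, 9.5]
grip_width: 0.0004
```

```bash
python3 -m inch '[[[0,0,1],[0,0,0],255],[[0,0,0],[0,0,0],255],[[0,0,0],[0,0,0],255]]'; python3 -m inch '[[[0,0,-20],[0,0,0],255],[[0,0,-40],[0,0,0],255],[[0,0,-40],[0,0,0],255],[[0,0,0],[0,0,0],255],[[0,0,0],[0,0,0],255]]'; python3 - <<'E'
from h import *
b=tp(SR,(-68,122,18)); print(b)
plan([b[0],b[1],.2],[b[0],b[1],.075],yaw=-2.7)
plan([b[0],b[1],.2],[b[0],b[1],.075],yaw=37.3)
E
```

```text
time: 41.7
eef_pos: [0.5278, 0.3854, 0.1041]
tcp_rot: [-0.0, 1.0, -0.024, 0.0]
ft_force: [-4.7, -3.4, 16.7]
grip_width: 0.0007
time: 42.2
eef_pos: [0.5277, 0.3854, 0.2028]
tcp_rot: [-0.001, 1.0, -0.024, 0.001]
ft_force: [-0.0, -0.6, -0.7]
grip_width: 0.0002
[0.45282248 0.2572678  0.063     ]
t 42.2 p [0.5277 0.3854 0.2028] w 0.0002 F [-0.  -0.6 -0.7]
turn [-0.06 -0.08 -0.09] rows>=0.0
shift [-68.8 131.5   2.8] len 148 to [0.4528 0.2573 0.2   ]
shift [  0.   0. 125.] len 125 to [0.4528 0.2573 0.075 ]
t 42.2 p [0.5277 0.3854 0.2028] w 0.0002 F [-0.  -0.6 -0.7]
turn [-3.000e-02 -1.000e-01 -4.009e+01] rows>=4.7
shift [-137.2   56.5    2.8] len 148 to [0.4528 0.2573 0.2   ]
shift [  0.   0. 125.] len 125 to [0.4528 0.2573 0.075 ]
```

```bash
python3 -m inch '[[[0,0,0],[0,0,-8.2],255],[[0,0,0],[0,0,-8.2],255],[[0,0,0],[0,0,-8.2],255],[[0,0,0],[0,0,-8.2],255],[[0,0,0],[0,0,-8.2],255],[[0,0,0],[0,0,-8.2],255],[[0,0,0],[0,0,-8.2],255],[[0,0,0],[0,0,-8.2],255],[[0,0,0],[0,0,-8.2],255],[[0,0,0],[0,0,-8.2],255],[[0,0,0],[0,0,-8.1],255],[[-33,-17,0],[0,0,0],255],[[-33,-17,0],[0,0,0],255],[[-33,-17,0],[0,0,0],255],[[-32.5,-17.8,0],[0,0,0],255],[[0,0,0],[0,0,0],255],[[0,0,0],[0,0,0],255],[[0,0,0],[0,0,0],255]]'; python3 - <<'E'
from h import *
b=tp(SR,(-68,122,18))
plan([b[0],b[1],.08],yaw=87.3)
for n,bx,s in (("top",(60,190,290,350),3.4),("scene",(310,210,520,450),2.6)):
    d=grab(n)
    for q,c in ((1.2,(0,0,255)),(1.1,(0,255,0))):
     for P in (hd(q,0),hd(q,42),hd(q,128)):
        u=w2p(d,tp(SC,P)); cv2.circle(d["frame"],tuple(int(round(a*16)) for a in u),14,c,-1,shift=4)
    crop(d,*bx,s,n+"17.png")
E
```

```text
time: 44.0
eef_pos: [0.453, 0.2576, 0.2015]
tcp_rot: [-0.0, 0.723, 0.69, -0.0]
ft_force: [0.2, 0.0, 0.4]
grip_width: 0.0003
t 44.0 p [0.453  0.2576 0.2015] w 0.0003 F [0.2 0.  0.4]
turn [-0.02  0.    0.01] rows>=0.0
shift [ -0.3  -0.2 121.5] len 122 to [0.4528 0.2573 0.08  ]
```

View pics/top17.png

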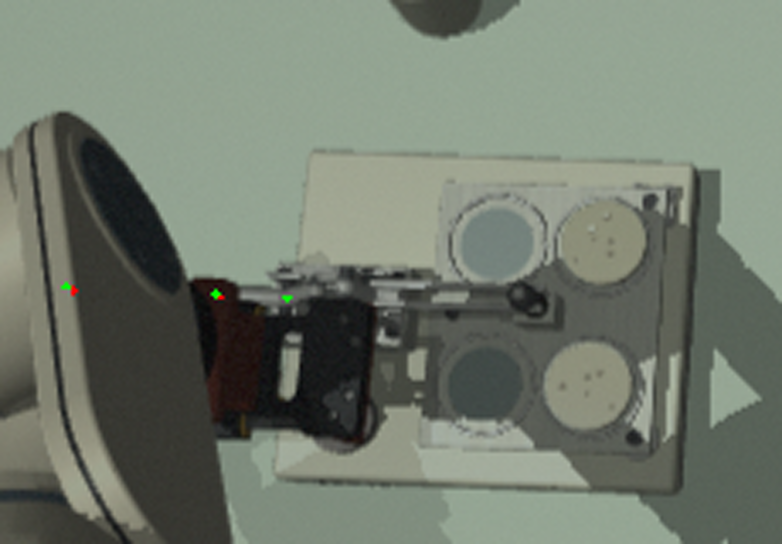

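View pics/scene17.png

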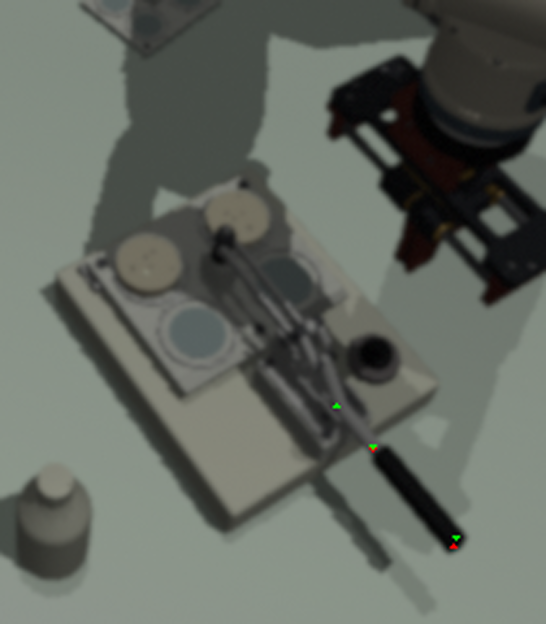

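```bash
python3 -m inch '[[[0,0,20],[0,0,0],255],[[0,0,40],[0,0,0],255],[[0,0,35],[0,0,0],255],[[0,0,20],[0,0,0],255],[[0,0,8],[0,0,0],255],[[0,0,0],[0,0,0],255],[[0,0,0],[0,0,0],255],[[0,0,0],[0,0,0],255]]';python3 -m inch '[[[0,0,8],[0,0,0],255],[[0,0,4],[0,0,0],255],[[0,0,3],[0,0,0],255],[[0,0,0],[0,0,0],255],[[0,0,0],[0,0,0],255]]'
```

```text
time: 44.9
eef_pos: [0.4535, 0.2576, 0.0803]
tcp_rot: [0.0, 0.723, 0.69, 0.001]
ft_force: [-1.0, -0.6, 0.0]
grip_width: 0.0006
time: 45.4
eef_pos: [0.4528, 0.2571, 0.0643]
tcp_rot: [0.0, 0.724, 0.69, 0.0]
ft_force: [0.5, 1.9, 3.0]
grip_width: 0.0002
```

```bash
python3 -m inch '[[[0,0,3],[0,0,0],255],[[0,0,2],[0,0,0],255],[[0,0,0],[0,0,0],255],[[0,0,0],[0,0,0],255]]';python3 -m inch '[[[0,0,1.5],[0,0,0],255],[[0,0,0],[0,0,0],255],[[0,0,0],[0,0,0],255]]';python3 -m inch '[[[0,0,1.5],[0,0,0],255],[[0,0,0],[0,0,0],255],[[0,0,0],[0,0,0],255]]'
```

```text
time: 45.8
eef_pos: [0.4529, 0.2572, 0.0609]
tcp_rot: [0.0, 0.724, 0.69, 0.0]
ft_force: [-5.2, -2.8, 26.1]
grip_width: 0.0002
time: 46.1
eef_pos: [0.453, 0.2572, 0.0606]
tcp_rot: [0.0, 0.724, 0.69, 0.001]
ft_force: [-10.0, -4.7, 40.9]
grip_width: 0.0004
time: 46.4
eef_pos: [0.4531, 0.2572, 0.0603]
tcp_rot: [0.0, 0.724, 0.69, 0.001]
ft_force: [-13.5, -7.4, 55.4]
grip_width: 0.0005
```

```bash
python3 -m inch '[[[0,0,-3],[0,0,0],255],[[0,0,0],[0,0,0],255],[[0,0,0],[0,0,0],255]]'; python3 - <<'E'
from h import *
o,p,r=st();print(p,o["ft_force"],o["wrist_torque"])
for n,bx,s in (("top",(60,190,290,350),3.4),("scene",(330,180,520,420),2.5)):
    d=grab(n)
    crop(d,*bx,s,n+"18.png")
E
```

```text
time: 46.7
eef_pos: [0.4529, 0.2572, 0.0609]
tcp_rot: [0.0, 0.724, 0.69, 0.001]
ft_force: [-4.7, -2.4, 25.7]
grip_width: 0.0005
[0.45291797 0.25720427 0.06093912] [-4.67595884 -2.40416468 25.6924332 ] [-0.4883468   0.7696472  -0.01398361]
```

View pics/top18.png

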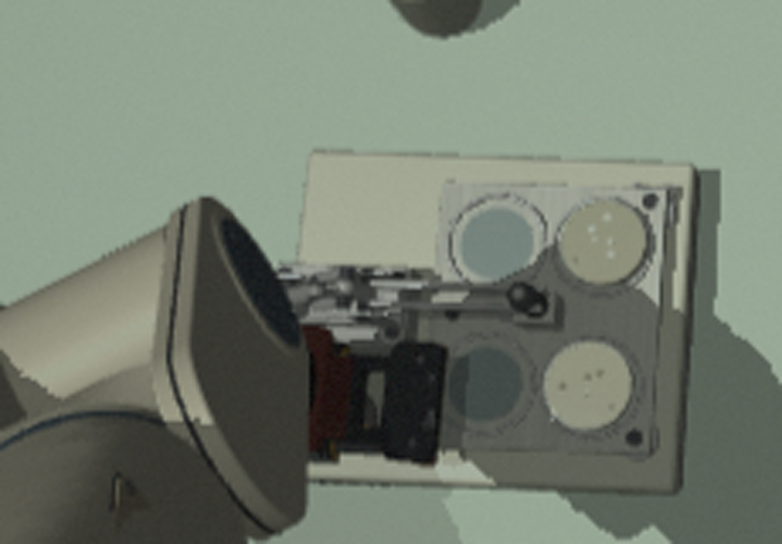

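View pics/scene18.png

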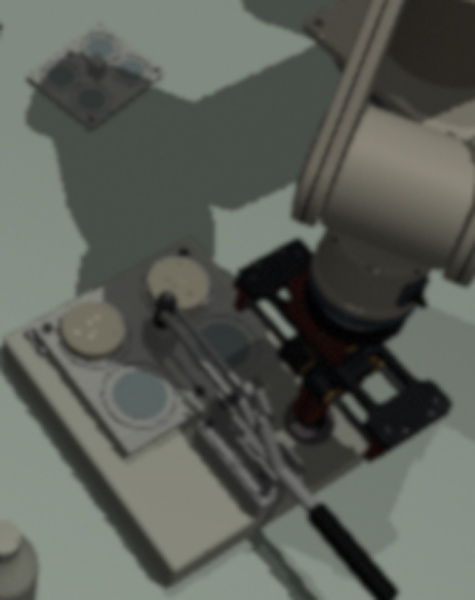

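```bash
python3 -m inch '[[[0,0,-10],[0,0,0],255],[[0,0,0],[0,0,0],255],[[0,0,0],[0,0,0],255],[[0,0,0],[0,0,0],255]]'; for i in 1 2 3 4 5 6 7; do python3 -m inch '[[[0,0,1],[0,0,0],255],[[0,0,0],[0,0,0],255],[[0,0,0],[0,0,0],255]]' | grep -E "eef|ft_"; done
```

```text
time: 47.2
eef_pos: [0.452, 0.2568, 0.0685]
tcp_rot: [-0.0, 0.724, 0.69, -0.001]
ft_force: [0.0, -0.4, 0.6]
grip_width: 0.0007
eef_pos: [0.4524, 0.2569, 0.0678]
ft_force: [0.2, -0.5, 1.1]
eef_pos: [0.4525, 0.257, 0.0671]
ft_force: [-0.7, -0.8, 1.9]
eef_pos: [0.4525, 0.257, 0.0661]
ft_force: [-0.3, -0.3, 2.6]
eef_pos: [0.4526, 0.257, 0.0651]
ft_force: [-0.4, -1.0, 2.4]
eef_pos: [0.4526, 0.257, 0.0641]
ft_force: [-0.8, -0.1, 3.1]
eef_pos: [0.4526, 0.257, 0.0631]
ft_force: [-1.2, -0.7, 4.0]
eef_pos: [0.4526, 0.2571, 0.0621]
ft_force: [-2.5, -0.4, 4.2]
```

```bash
python3 -m inch '[[[0,0,-15],[0,0,0],255],[[0,0,0],[0,0,0],180],[[26,0,0],[0,0,0],139],[[0,0,0],[0,0,0],139],[[0,0,0],[0,0,0],139],[[0,0,0],[0,0,0],139],[[0,0,5],[0,0,0],139],[[0,0,0],[0,0,0],139]]'; for i in 1 2 3 4 5 ; do python3 -m inch '[[[0,0,2],[0,0,0],139],[[0,0,0],[0,0,0],139],[[0,0,0],[0,0,0],139]]' | grep -E "eef|ft_"; done
```

```text
time: 50.1
eef_pos: [0.4533, 0.2822, 0.0714]
tcp_rot: [-0.0, 0.724, 0.69, -0.001]
ft_force: [-0.3, 0.3, -0.3]
grip_width: 0.0398
eef_pos: [0.4538, 0.2829, 0.07]
ft_force: [0.1, -0.3, -0.6]
eef_pos: [0.4538, 0.283, 0.0681]
ft_force: [-0.1, -0.3, -0.7]
eef_pos: [0.4539, 0.2831, 0.0662]
ft_force: [-0.7, -0.4, 2.0]
eef_pos: [0.4539, 0.2831, 0.0642]
ft_force: [-1.0, 0.5, 2.5]
eef_pos: [0.4539, 0.2831, 0.0622]
ft_force: [-0.5, 0.1, 4.8]
```

```bash
for i in 1 2; do python3 -m inch '[[[0,0,1],[0,0,0],139],[[0,0,0],[0,0,0],139],[[0,0,0],[0,0,0],139]]' | grep -E "eef|ft_"; done
```

```text
eef_pos: [0.454, 0.2831, 0.0613]
ft_force: [-0.6, 1.5, 5.9]
eef_pos: [0.454, 0.2831, 0.061]
ft_force: [-2.2, -0.5, 15.0]
```

```bash
python3 -m inch '[[[0,0,-10],[0,0,0],139],[[0,0,-40],[0,0,0],100],[[0,0,-50],[0,0,0],50],[[0,0,-40],[0,0,0],0],[[30,20,0],[0,0,0],0],[[40,30,0],[0,0,0],0],[[37,24,0],[0,0,0],0],[[0,0,0],[0,0,8.2],0],[[0,0,0],[0,0,8.2],0],[[0,0,0],[0,0,8.2],0],[[0,0,0],[0,0,8.2],0],[[0,0,0],[0,0,8.2],0],[[0,0,0],[0,0,8.2],0],[[0,0,0],[0,0,8.2],0],[[0,0,0],[0,0,8.2],0],[[0,0,0],[0,0,8.2],0],[[0,0,0],[0,0,8.2],0],[[0,0,0],[0,0,8],[0][0]],[[0,0,0],[0,0,0],0]]' || true; python3 - <<'E'
from h import *
g=tp(SR,hd(1.2)); plan([g[0],g[1],g[2]-.019],yaw=-2.7)
E
```

```text
t 52.2 p [0.454  0.2831 0.061 ] w 0.0402 F [-2.2 -0.5 15. ]
turn [ 1.000e-02 -3.000e-02  9.001e+01] rows>=10.6
shift [  68.  -108.   -15.6] len 129 to [0.5271 0.3878 0.0766]invalid input: not JSON, or not a number
```

Typo on my side; resending.

```bash
python3 -m inch '[[[0,0,-10],[0,0,0],139],[[0,0,-40],[0,0,0],100],[[0,0,-50],[0,0,0],50],[[0,0,-40],[0,0,0],0],[[30,20,0],[0,0,0],0],[[40,28,0],[0,0,0],0],[[38,20,0],[0,0,0],0],[[0,0,0],[0,0,8.2],0],[[0,0,0],[0,0,8.2],0],[[0,0,0],[0,0,8.2],0],[[0,0,0],[0,0,8.2],0],[[0,0,0],[0,0,8.2],0],[[0,0,0],[0,0,8.2],0],[[0,0,0],[0,0,8.2],0],[[0,0,0],[0,0,8.2],0],[[0,0,0],[0,0,8.2],0],[[0,0,0],[0,0,8.2],0],[[0,0,0],[0,0,8],0],[[0,0,0],[0,0,0],0]]'; python3 - <<'E'
from h import *
g=tp(SR,hd(1.2)); plan([g[0],g[1],g[2]-.019],yaw=-2.7)
d=grab("scene")
for P in (hd(1.2,0),hd(1.2,42),hd(1.2,128)):
        u=w2p(d,tp(SC,P)); cv2.circle(d["frame"],tuple(int(round(a*16)) for a in u),10,(0,0,255),-1,shift=4)
crop(d,200,140,520,450,2,"s19.png")
E
```

```text
time: 54.1
eef_pos: [0.5263, 0.3873, 0.1995]
tcp_rot: [0.0, 1.0, -0.024, -0.001]
ft_force: [0.3, -0.3, 0.2]
grip_width: 0.0881
t 54.1 p [0.5263 0.3873 0.1995] w 0.0881 F [ 0.3 -0.3  0.2]
turn [ 0.05  0.07 -0.07] rows>=0.0
shift [  0.7  -0.6 122.9] len 123 to [0.5271 0.3878 0.0766]
```

View pics/s19.png

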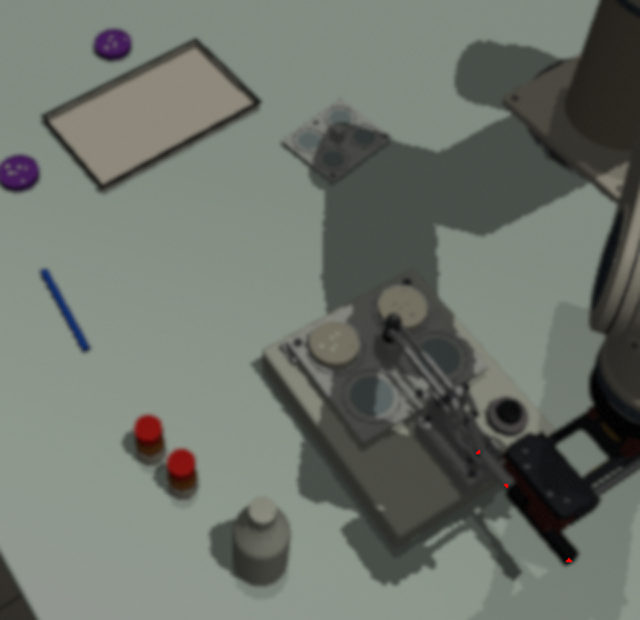

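```bash
python3 -m inch '[[[0.7,-0.6,20],[0,0,0],0],[[0,0,40],[0,0,0],0],[[0,0,35],[0,0,0],0],[[0,0,20],[0,0,0],0],[[0,0,9],[0,0,0],0],[[0,0,0],[0,0,0],0],[[0,0,0],[0,0,0],120],[[0,0,0],[0,0,0],200],[[0,0,0],[0,0,0],255],[[0,0,0],[0,0,0],255],[[0,0,0],[0,0,0],255],[[0,0,0],[0,0,0],255],[[0,0,0],[0,0,0],255],[[0,0,0],[0,0,0],255],[[0,0,0],[0,0,0],255],[[0,0,0],[0,0,0],255]]' 40; python3 -m inch '[[[0,0.9,-10.5],[0,0,0],255],[[0,2,-10.3],[0,0,0],255],[[0,3,-10.1],[0,0,0],255],[[0,0,0],[0,0,0],255],[[0,0,0],[0,0,0],255]]'; python3 - <<'E'
from h import *
g=tp(SR,hd(.9)); plan([g[0],g[1],g[2]-.019],yaw=-2.7)
d=grab("scene"); crop(d,310,210,520,450,2.5,"s20.png")
E
```

```text
time: 55.75
eef_pos: [0.5267, 0.3883, 0.076]
tcp_rot: [0.0, 1.0, -0.023, -0.001]
ft_force: [-5.0, 1.1, 1.6]
grip_width: 0.0157
time: 56.25
eef_pos: [0.5264, 0.3811, 0.1078]
tcp_rot: [0.001, 1.0, -0.024, -0.001]
ft_force: [-3.8, -3.5, -1.9]
grip_width: 0.0157
t 56.25 p [0.5264 0.3811 0.1078] w 0.0157 F [-3.8 -3.5 -1.9]
turn [0.1  0.09 0.01] rows>=0.0
shift [ 0.4 -0.8  0.3] len 1 to [0.5268 0.3819 0.1074]
```

View pics/s20.png

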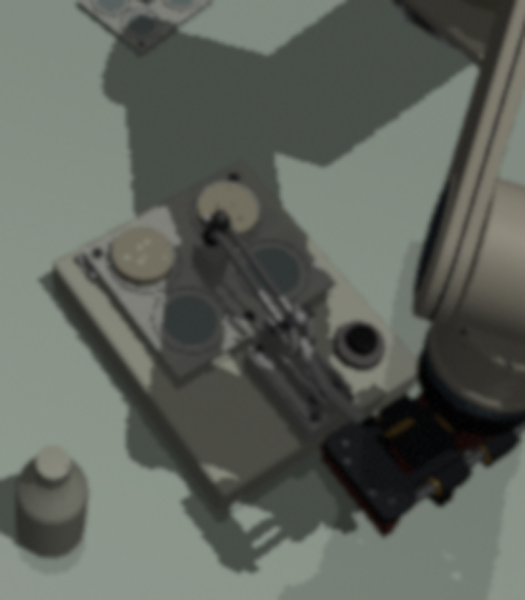

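Foot has lifted off the post; carrier stays. Continue opening.

```bash
python3 -m inch '[[[0,3.6,-9.7],[0,0,0],255],[[0,4.9,-9.3],[0,0,0],255],[[0,5.8,-8.7],[0,0,0],255],[[0,6.7,-8.1],[0,0,0],255],[[0,7.4,-7.4],[0,0,0],255],[[0,0,0],[0,0,0],255],[[0,0,0],[0,0,0],255]]'; python3 - <<'E'
from h import *
g=tp(SR,hd(.4)); plan([g[0],g[1],g[2]-.019],yaw=-2.7)
g=tp(SR,hd(0)); plan([g[0],g[1],g[2]-.019],yaw=-2.7)
E
```

```text
time: 57.0
eef_pos: [0.5252, 0.3528, 0.1513]
tcp_rot: [0.001, 1.0, -0.024, -0.001]
ft_force: [-8.1, -5.0, -2.6]
grip_width: 0.0155
t 57.0 p [0.5252 0.3528 0.1513] w 0.0155 F [-8.1 -5.  -2.6]
turn [0.08 0.07 0.  ] rows>=0.0
shift [ 0.2 -0.3  0.7] len 1 to [0.5254 0.3531 0.1506]
t 57.0 p [0.5252 0.3528 0.1513] w 0.0155 F [-8.1 -5.  -2.6]
turn [0.08 0.07 0.  ] rows>=0.0
shift [  0.2  35.6 -20.4] len 41 to [0.5237 0.3172 0.1718]
```

```bash
python3 -m inch '[[[0,8,-6.4],[0,0,0],255],[[0,8.8,-5.5],[0,0,0],255],[[0,9.3,-4.8],[0,0,0],255],[[0,9.7,-3.7],[0,0,0],255],[[0,0,0],[0,0,0],255],[[0,0,0],[0,0,0],255]]' 25;python3 -m inch '[[[0,2,-0.5],[0,0,0],255],[[0,0,0],[0,0,0],255],[[0,0,0],[0,0,0],255]]'
```

```text
time: 57.6
eef_pos: [0.5237, 0.3178, 0.1723]
tcp_rot: [-0.0, 1.0, -0.024, -0.0]
ft_force: [-7.6, -2.2, -0.3]
grip_width: 0.0159
time: 57.9
eef_pos: [0.5237, 0.3168, 0.1727]
tcp_rot: [-0.001, 1.0, -0.024, -0.0]
ft_force: [-7.9, 1.7, -2.4]
grip_width: 0.016
```

```bash
python3 -m inch '[[[0,2,0],[0,0,0],255],[[0,0,0],[0,0,0],255],[[0,0,0],[0,0,0],255]]'; python3 -m inch '[[[0,0,0],[0,0,0],200],[[0,0,0],[0,0,0],150],[[0,0,0],[0,0,0],100],[[0,0,0],[0,0,0],50],[[0,0,0],[0,0,0],0],[[0,0,0],[0,0,0],0],[[0,0,-20],[0,0,0],0],[[0,0,-40],[0,0,0],0],[[0,0,-40],[0,0,0],0],[[0,0,-10],[0,0,0],0],[[0,40,0],[0,0,0],0],[[0,45,0],[0,0,0],0],[[0,45,0],[0,0,0],0],[[0,45,0],[0,0,0],0],[[0,45,0],[0,0,0],0],[[0,45,0],[0,0,0],0],[[0,45,0],[0,0,0],0],[[0,45,0],[0,0,0],0],[[0,45,0],[0,0,0],0],[[0,45,0],[0,0,0],0]]' 15; python3 - <<'E'
from h import *
for n,bx,s in (("top",(60,190,290,350),3.4),("scene",(310,180,500,400),2.7)):
    d=grab(n)
    crop(d,*bx,s,n+"21c.png")
    for q,c in ((0,(0,0,255)),(.1,(0,255,0))):
     for P in (hd(q,42),hd(q,128)):
        u=w2p(d,tp(SC,P)); cv2.circle(d["frame"],tuple(int(round(a*16)) for a in u),14,c,-1,shift=4)
    crop(d,*bx,s,n+"21.png")
    if n=="top": crop(d,390,180,530,360,3.3,"tray21.png")
o,p,r=st();print(o["time"],p)
E
```

```text
time: 58.2
eef_pos: [0.5237, 0.3154, 0.1731]
tcp_rot: [-0.001, 1.0, -0.024, 0.0]
ft_force: [-9.0, 3.4, -0.2]
grip_width: 0.0157
time: 60.2
eef_pos: [0.5025, -0.132, 0.2805]
tcp_rot: [-0.0, 1.0, -0.023, -0.0]
ft_force: [1.4, -0.5, 0.6]
grip_width: 0.0879
60.3 [ 0.50254268 -0.13451732  0.28049532]
```

View pics/top21.png

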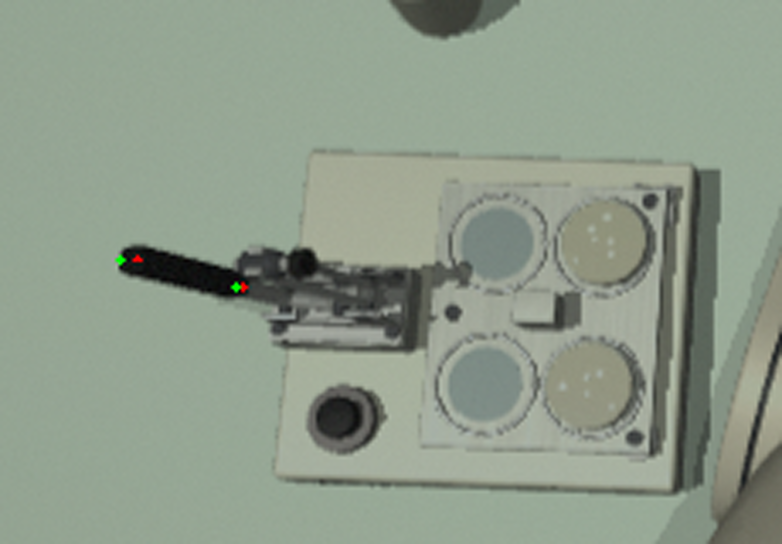

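View pics/scene21.png

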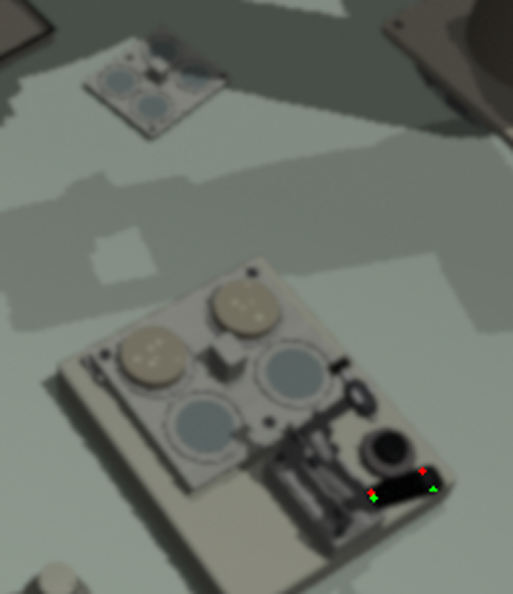

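```bash
python3 - <<'E'
from h import *
g=tp(SR,(0,240,0)); plan([g[0],g[1],.28],[g[0],g[1],.195],yaw=-2.7)
E
```

```text
t 60.3 p [ 0.5025 -0.1345  0.2805] w 0.0877 F [-0.7 -0.5  0.2]
turn [ 0.06  0.03 -0.28] rows>=0.0
shift [-1.00e-01 -5.07e+02  5.00e-01] len 507 to [0.5263 0.3719 0.28  ]
shift [ 0.  0. 85.] len 85 to [0.5263 0.3719 0.195 ]
```

View pics/tray21.png

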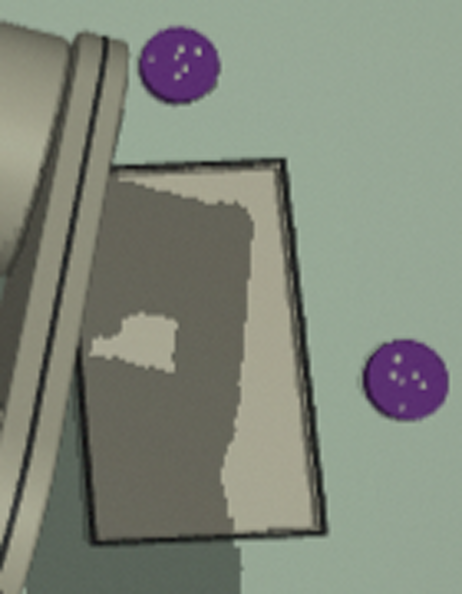

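```bash
python3 -m inch '[[[0,-22,0],[0,0,-0.3],255],[[0,-45,0],[0,0,0],255],[[0,-45,0],[0,0,0],255],[[0,-45,0],[0,0,0],255],[[0,-45,0],[0,0,0],255],[[0,-45,0],[0,0,0],255],[[0,-45,0],[0,0,0],255],[[0,-45,0],[0,0,0],255],[[0,-45,0],[0,0,0],255],[[0,-45,0],[0,0,0],255],[[0,-45,0],[0,0,0],255],[[0,-35,0],[0,0,0],255],[[0,0,0],[0,0,0],255],[[0,0,30],[0,0,0],255],[[0,0,40],[0,0,0],255],[[0,0,15],[0,0,0],255],[[0,0,0],[0,0,0],255],[[0,0,0],[0,0,0],255],[[0,0,0],[0,0,0],255],[[0,0,0],[0,0,0],255]]'; python3 -m inch '[[[0,10,0],[0,0,0],255],[[0,4,0],[0,0,0],255],[[0,0,0],[0,0,0],255],[[0,0,0],[0,0,0],255]]'; for i in 1 2 3 4 5; do  python3 -m inch '[[[0,2,0],[0,0,0],255],[[0,0,0],[0,0,0],255]]' | grep -E "eef|ft_"; done
```

```text
time: 62.3
eef_pos: [0.5253, 0.3767, 0.198]
tcp_rot: [-0.001, 1.0, -0.021, 0.001]
ft_force: [0.6, -0.1, 0.9]
grip_width: 0.0004
time: 62.7
eef_pos: [0.524, 0.3621, 0.1963]
tcp_rot: [-0.0, 1.0, -0.021, 0.0]
ft_force: [0.2, 0.3, -0.7]
grip_width: 0.0002
eef_pos: [0.5237, 0.3602, 0.1961]
ft_force: [-0.6, -0.7, -0.3]
eef_pos: [0.5236, 0.3582, 0.196]
ft_force: [0.5, 0.3, -0.2]
eef_pos: [0.5235, 0.3561, 0.1961]
ft_force: [-0.2, 0.2, 0.1]
eef_pos: [0.5235, 0.3541, 0.1961]
ft_force: [-0.2, -0.6, 1.0]
eef_pos: [0.5235, 0.3522, 0.1962]
ft_force: [-0.8, 0.1, 0.3]
```

```bash
for i in 1 2 3 4 5 6 7 8; do  python3 -m inch '[[[0,1.5,0],[0,0,0],255],[[0,0,0],[0,0,0],255]]' | grep -E "eef|ft_"; done
```

```text
eef_pos: [0.5234, 0.3507, 0.1961]
ft_force: [-0.4, 0.0, -0.5]
eef_pos: [0.5232, 0.3491, 0.1961]
ft_force: [0.4, -0.3, 0.2]
eef_pos: [0.5232, 0.3478, 0.1962]
ft_force: [-0.8, 0.6, -0.8]
eef_pos: [0.5233, 0.3474, 0.1963]
ft_force: [-0.7, 5.8, -1.5]
eef_pos: [0.5233, 0.3472, 0.1963]
ft_force: [0.3, 11.1, -2.9]
eef_pos: [0.5233, 0.347, 0.1964]
ft_force: [-0.3, 15.8, -4.2]
eef_pos: [0.5233, 0.3469, 0.1965]
ft_force: [-0.7, 21.4, -6.8]
eef_pos: [0.5234, 0.3467, 0.1966]
ft_force: [-0.1, 26.5, -7.9]
```

```bash
python3 -m inch '[[[0,-10,0],[0,0,0],255],[[0,-5,0],[0,0,0],255],[[0,0,-30],[0,0,0],200],[[0,0,-45],[0,0,0],100],[[0,0,-10],[0,0,0],70],[[0,20,0],[0,0,0],70],[[0,45,0],[0,0,0],70],[[0,45,0],[0,0,0],70],[[0,45,0],[0,0,0],70],[[0,45,0],[0,0,0],70],[[0,45,0],[0,0,0],70],[[0,20,0],[0,0,0],70],[[0,0,0],[0,0,0],70],[[0,0,0],[0,0,0],70]]' 15; python3 - <<'E'
from h import *
plan([.5572,.0965,.28],[.5572,.0965,.11],[.5572,.0965,.07],yaw=-2.7)
E
```

```text
time: 66.7
eef_pos: [0.5116, 0.0896, 0.2801]
tcp_rot: [0.0, 1.0, -0.022, -0.001]
ft_force: [-0.2, 0.1, 0.6]
grip_width: 0.0636
t 66.7 p [0.5116 0.0896 0.2801] w 0.0636 F [-0.2  0.1  0.6]
turn [0.02 0.1  0.2 ] rows>=0.0
shift [45.2 -9.   0.1] len 46 to [0.5572 0.0965 0.28  ]
shift [  0.   0. 170.] len 170 to [0.5572 0.0965 0.11  ]
shift [ 0.  0. 40.] len 40 to [0.5572 0.0965 0.07  ]
```

```bash
python3 -m inch '[[[22,-4.5,0],[0,0,0.2],70],[[23,-4.5,0],[0,0,0],70],[[0,0,30],[0,0,0],70],[[0,0,45],[0,0,0],70],[[0,0,45],[0,0,0],70],[[0,0,40],[0,0,0],70],[[0,0,10],[0,0,0],70],[[0,0,0],[0,0,0],70],[[0,0,0],[0,0,0],70],[[0,0,0],[0,0,0],70],[[0,0,0],[0,0,0],70],[[0,0,0],[0,0,0],70]]'; python3 - <<'E'
from h import *
plan([.5572,.0965,.07],yaw=-2.7)
d=grab("scene");crop(d,300,200,460,340,4.5,"s22.png")
E
```

```text
time: 67.9
eef_pos: [0.5586, 0.0977, 0.1124]
tcp_rot: [-0.0, 1.0, -0.023, 0.001]
ft_force: [0.7, -0.6, 0.4]
grip_width: 0.0634
t 67.9 p [0.5586 0.0977 0.1124] w 0.0634 F [ 0.7 -0.6  0.4]
turn [-0.03 -0.13  0.1 ] rows>=0.0
shift [-1.3  1.2 42.4] len 42 to [0.5572 0.0965 0.07  ]
```

View pics/s22.png

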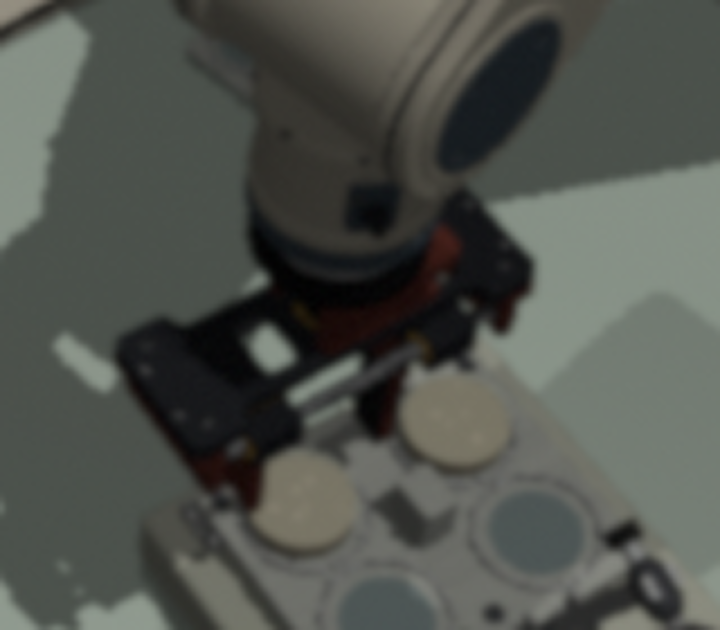

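```bash
python3 -m inch '[[[-0.8,0.8,15],[0,0,0],70],[[0,0,15],[0,0,0],70],[[0,0,8],[0,0,0],70],[[0,0,2],[0,0,0],70],[[0,0,0],[0,0,0],70],[[0,0,0],[0,0,0],70],[[0,0,0],[0,0,0],70],[[0,0,0],[0,0,0],70]]'
```

```text
time: 68.75
eef_pos: [0.5573, 0.0969, 0.0716]
tcp_rot: [-0.0, 1.0, -0.023, 0.0]
ft_force: [0.7, -0.4, -0.5]
grip_width: 0.0637
```

```bash
python3 -m inch '[[[0,0,1.2],[0,0,0],90],[[0,0,0],[0,0,0],110],[[0,0,0],[0,0,0],130],[[0,0,0],[0,0,0],130],[[0,0,0],[0,0,0],130],[[0,0,0],[0,0,0],130],[[0,0,0],[0,0,0],130],[[0,0,-5],[0,0,0],130],[[0,0,-15],[0,0,0],130],[[0,0,-30],[0,0,0],130],[[0,0,-30],[0,0,0],130],[[0,0,0],[0,0,0],130],[[0,0,0],[0,0,0],130],[[0,0,0],[0,0,0],130]]' 12; python3 - <<'E'
from h import *
TRr=frame(.5137,-.3585,0,2.1)
a=tp(TRr,(45,0,0)); b=tp(TRr,(-45,0,0)); print(a,b)
plan([a[0],a[1],.15],[a[0],a[1],.0085],yaw=2.1)
d=grab("scene");crop(d,300,170,480,350,4,"s23.png")
E
```

```text
time: 70.15
eef_pos: [0.5562, 0.0967, 0.1494]
tcp_rot: [0.0, 1.0, -0.023, -0.001]
ft_force: [-0.1, -0.1, -0.4]
grip_width: 0.0534
[ 0.55866978 -0.35685103  0.        ] [ 0.46873022 -0.36014897  0.        ]
t 70.15 p [0.5562 0.0967 0.1494] w 0.0534 F [-0.1 -0.1 -0.4]
turn [ 0.01  0.07 -4.69] rows>=0.6
shift [-14.2 453.3  -0.6] len 454 to [ 0.5587 -0.3569  0.15  ]
shift [  0.    0.  141.5] len 142 to [ 0.5587 -0.3569  0.0085]
```

View pics/s23.png

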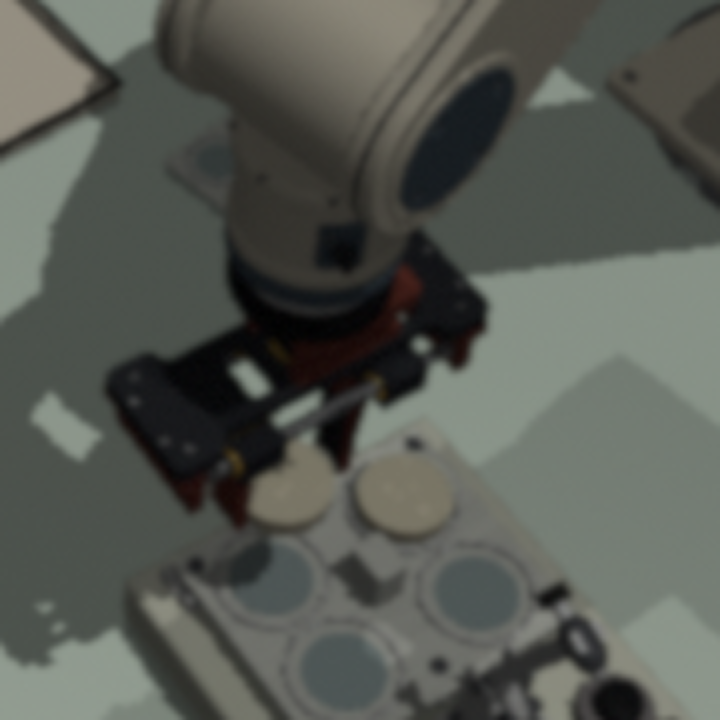

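```bash
python3 -m inch '[[[0,0,0],[0,0,-4.7],130],[[-1.3,21,0],[0,0,0],130],[[-1.3,41,0],[0,0,0],130],[[-1.3,41,0],[0,0,0],130],[[-1.3,41,0],[0,0,0],130],[[-1.3,41,0],[0,0,0],130],[[-1.3,41,0],[0,0,0],130],[[-1.3,41,0],[0,0,0],130],[[-1.3,41,0],[0,0,0],130],[[-1.3,41,0],[0,0,0],130],[[-1.3,41,0],[0,0,0],130],[[-1.3,41,0],[0,0,0],130],[[0,22,0],[0,0,0],130],[[0,0,25],[0,0,0],130],[[0,0,40],[0,0,0],130],[[0,0,35],[0,0,0],130],[[0,0,10],[0,0,0],130],[[0,0,0],[0,0,0],130],[[0,0,0],[0,0,0],130],[[0,0,0],[0,0,0],130]]'; python3 - <<'E'
from h import *
plan([.5587,-.3569,.0088],yaw=2.1)
E
```

```text
time: 72.2
eef_pos: [0.5606, -0.357, 0.0419]
tcp_rot: [0.001, 1.0, 0.018, 0.001]
ft_force: [-0.1, 0.0, -0.9]
grip_width: 0.0538
t 72.2 p [ 0.5606 -0.357   0.0419] w 0.0538 F [-0.1  0.  -0.9]
turn [ 0.1  -0.14  0.02] rows>=0.0
shift [-1.9 -0.2 33.1] len 33 to [ 0.5587 -0.3569  0.0088]
```

```bash
python3 -m inch '[[[0,0,12],[0,0,0],130],[[0,0,12],[0,0,0],130],[[0,0,4],[0,0,0],130],[[0,0,2],[0,0,0],130],[[0,0,0],[0,0,0],130],[[0,0,0],[0,0,0],130],[[0,0,0],[0,0,0],130]]'; python3 -m inch '[[[0,0,1],[0,0,0],130],[[0,0,0],[0,0,0],130],[[0,0,0],[0,0,0],130]]'
```

```text
time: 72.9
eef_pos: [0.5596, -0.3566, 0.0102]
tcp_rot: [0.0, 1.0, 0.018, 0.0]
ft_force: [-0.1, 0.0, -0.3]
grip_width: 0.0536
time: 73.2
eef_pos: [0.5594, -0.3564, 0.009]
tcp_rot: [0.0, 1.0, 0.018, 0.0]
ft_force: [0.7, 0.6, 0.0]
grip_width: 0.0539
```

```bash
python3 -m inch '[[[0,0,0.5],[0,0,0],130],[[0,0,0],[0,0,0],115],[[0,0,0],[0,0,0],100],[[0,0,0],[0,0,0],70],[[0,0,0],[0,0,0],70],[[0,0,-10],[0,0,0],70],[[0,0,-40],[0,0,0],70],[[0,0,-45],[0,0,0],70],[[0,0,-45],[0,0,0],70],[[0,0,0],[0,0,4.7],70],[[0,-40,0],[0,0,0],70],[[0,-40,0],[0,0,0],70],[[0,-40,0],[0,0,0],70],[[0,-40,0],[0,0,0],70],[[0,0,0],[0,0,0],70],[[0,0,0],[0,0,0],70],[[0,0,0],[0,0,0],70]]'; python3 - <<'E'
from h import *
plan([.4694,.1019,.149],[.4694,.1019,.0703],yaw=-2.7)
d=grab("scene");crop(d,190,120,480,390,2.7,"s24.png")
d=grab("top");crop(d,180,200,300,350,4,"t24.png")
E
```

```text
time: 74.9
eef_pos: [0.5669, -0.1975, 0.1489]
tcp_rot: [0.0, 1.0, -0.023, 0.0]
ft_force: [-0.4, -0.6, 0.5]
grip_width: 0.0641
t 74.9 p [ 0.5669 -0.1975  0.1489] w 0.0641 F [-0.4 -0.6  0.5]
turn [ 0.03 -0.05  0.09] rows>=0.0
shift [-1.115e+02 -2.944e+02 -1.000e-01] len 315 to [0.4694 0.1019 0.149 ]
shift [ 0.   0.  78.7] len 79 to [0.4694 0.1019 0.0703]
```

View pics/s24.png

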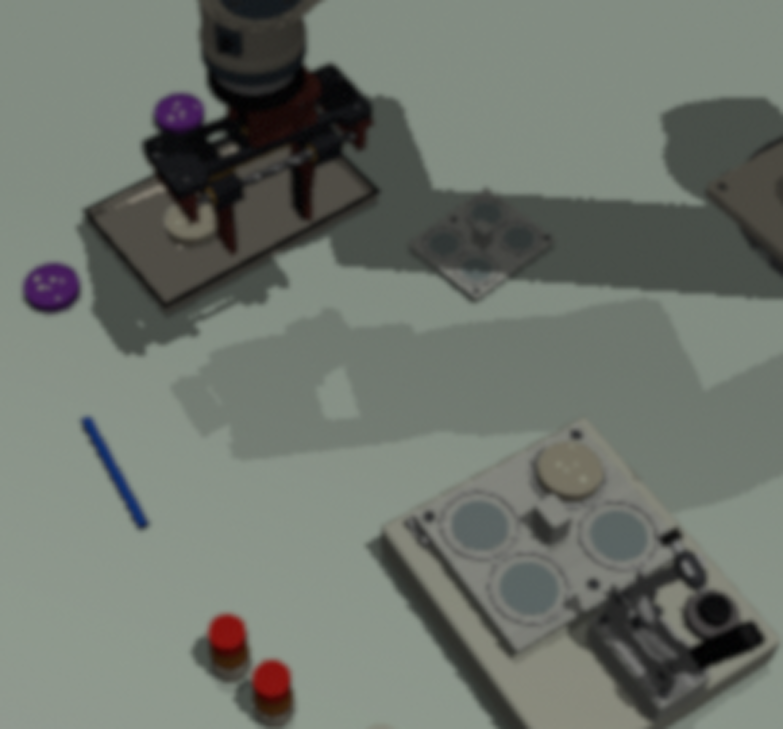

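View pics/t24.png

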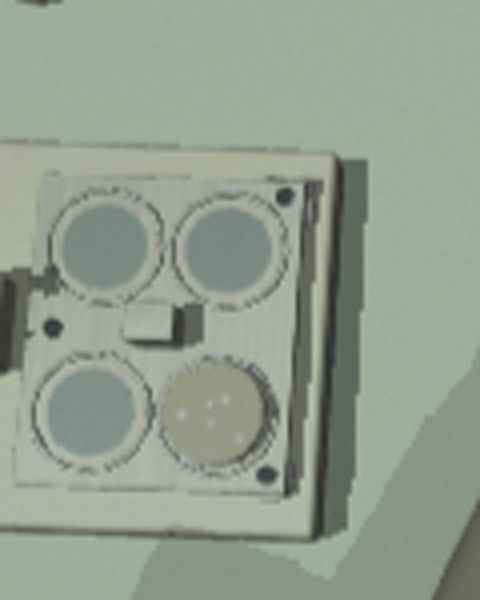

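Dish A is in the tray; carrier still seated. Fetch B.

```bash
python3 -m inch '[[[-7,-18,0],[0,0,0],70],[[-14,-37,0],[0,0,0],70],[[-14,-37,0],[0,0,0],70],[[-14,-37,0],[0,0,0],70],[[-14,-37,0],[0,0,0],70],[[-14,-37,0],[0,0,0],70],[[-14,-37,0],[0,0,0],70],[[-14,-37,0],[0,0,0],70],[[-7,-17.5,0],[0,0,0],70],[[0,0,20],[0,0,0],70],[[0,0,20],[0,0,0],70],[[0,0,0],[0,0,0],70],[[0,0,0],[0,0,0],70],[[0,0,0],[0,0,0],70],[[0,0,0],[0,0,0],70],[[0,0,0],[0,0,0],70]]'; python3 - <<'E'
from h import *
plan([.4694,.1019,.0703],yaw=-2.7)
E
```

```text
time: 76.6
eef_pos: [0.4685, 0.1026, 0.1091]
tcp_rot: [-0.0, 1.0, -0.023, 0.001]
ft_force: [0.1, -0.3, 0.7]
grip_width: 0.0641
t 76.6 p [0.4685 0.1026 0.1091] w 0.0641 F [ 0.1 -0.3  0.7]
turn [-0.02 -0.07  0.09] rows>=0.0
shift [ 0.9  0.7 38.8] len 39 to [0.4694 0.1019 0.0703]
```

```bash
python3 -m inch '[[[1.3,0.5,15],[0,0,0],70],[[0,0,12],[0,0,0],70],[[0,0,8],[0,0,0],70],[[0,0,2.5],[0,0,0],70],[[0,0,0],[0,0,0],70],[[0,0,0],[0,0,0],70],[[0,0,0],[0,0,0],70],[[0,0,0],[0,0,0],70]]'
```

```text
time: 77.4
eef_pos: [0.4696, 0.1022, 0.0713]
tcp_rot: [-0.0, 1.0, -0.023, 0.0]
ft_force: [-0.3, -0.3, 0.5]
grip_width: 0.0639
```

```bash
python3 -m inch '[[[0,0,1],[0,0,0],90],[[0,0,0],[0,0,0],110],[[0,0,0],[0,0,0],130],[[0,0,0],[0,0,0],130],[[0,0,0],[0,0,0],130],[[0,0,0],[0,0,0],130],[[0,0,0],[0,0,0],130],[[0,0,-5],[0,0,0],130],[[0,0,-15],[0,0,0],130],[[0,0,-30],[0,0,0],130],[[0,0,-30],[0,0,0],130],[[0,0,0],[0,0,-4.7],130],[[0,0,0],[0,0,0],130],[[0,0,0],[0,0,0],130]]' 12; python3 - <<'E'
from h import *
plan([.4687,-.3601,.15],[.4687,-.3601,.0088],yaw=2.1)
d=grab("top");crop(d,390,180,530,360,3.3,"tray25.png")
d=grab("scene");crop(d,190,120,480,390,2.7,"s25.png")
E
```

```text
time: 78.8
eef_pos: [0.4689, 0.102, 0.1498]
tcp_rot: [0.0, 1.0, 0.017, -0.0]
ft_force: [-0.2, -0.2, -0.9]
grip_width: 0.0538
t 78.8 p [0.4689 0.102  0.1498] w 0.0538 F [-0.2 -0.2 -0.9]
turn [ 0.    0.03 -0.11] rows>=0.0
shift [-1.710e+01  4.618e+02 -2.000e-01] len 462 to [ 0.4687 -0.3601  0.15  ]
shift [  0.    0.  141.2] len 141 to [ 0.4687 -0.3601  0.0088]
```

View pics/tray25.png

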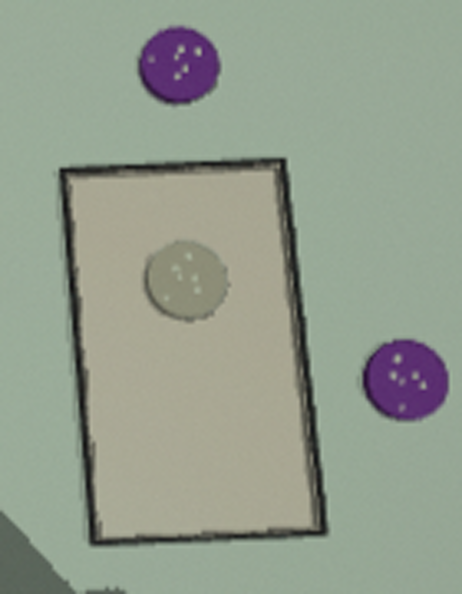

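View pics/s25.png

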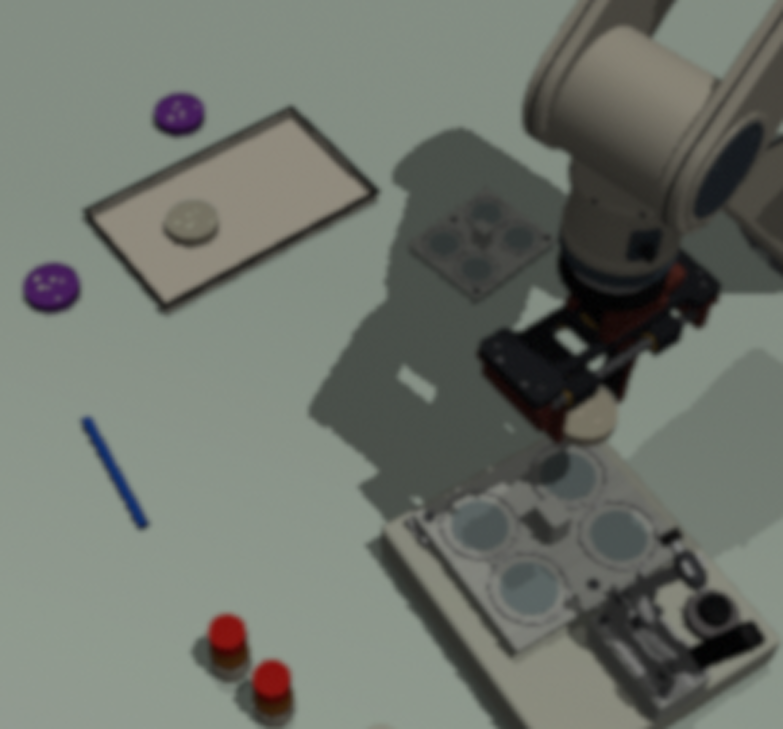

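Dish A lies flat in the tray around (187,280) of the crop; B is held. Move B over.

```bash
python3 -m inch '[[[-0.8,21,0],[0,0,0],130],[[-1.6,42,0],[0,0,0],130],[[-1.6,42,0],[0,0,0],130],[[-1.6,42,0],[0,0,0],130],[[-1.6,42,0],[0,0,0],130],[[-1.6,42,0],[0,0,0],130],[[-1.6,42,0],[0,0,0],130],[[-1.6,42,0],[0,0,0],130],[[-1.6,42,0],[0,0,0],130],[[-1.6,42,0],[0,0,0],130],[[-1.6,42,0],[0,0,0],130],[[-0.8,21,0],[0,0,0],130],[[0,0,25],[0,0,0],130],[[0,0,40],[0,0,0],130],[[0,0,35],[0,0,0],130],[[0,0,10],[0,0,0],130],[[0,0,0],[0,0,0],130],[[0,0,0],[0,0,0],130],[[0,0,0],[0,0,0],130],[[0,0,0],[0,0,0],130]]'; python3 - <<'E'
from h import *
plan([.4687,-.3601,.0088],yaw=2.1)
d=grab("scene");crop(d,190,120,380,270,4,"s26.png")
E
```

```text
time: 80.9
eef_pos: [0.4696, -0.3608, 0.0415]
tcp_rot: [0.001, 1.0, 0.018, 0.001]
ft_force: [-0.6, -0.3, 0.5]
grip_width: 0.0535
t 80.9 p [ 0.4696 -0.3608  0.0415] w 0.0535 F [-0.6 -0.3  0.5]
turn [ 0.1  -0.12  0.01] rows>=0.0
shift [-0.9 -0.7 32.7] len 33 to [ 0.4687 -0.3601  0.0088]
```

View pics/s26.png

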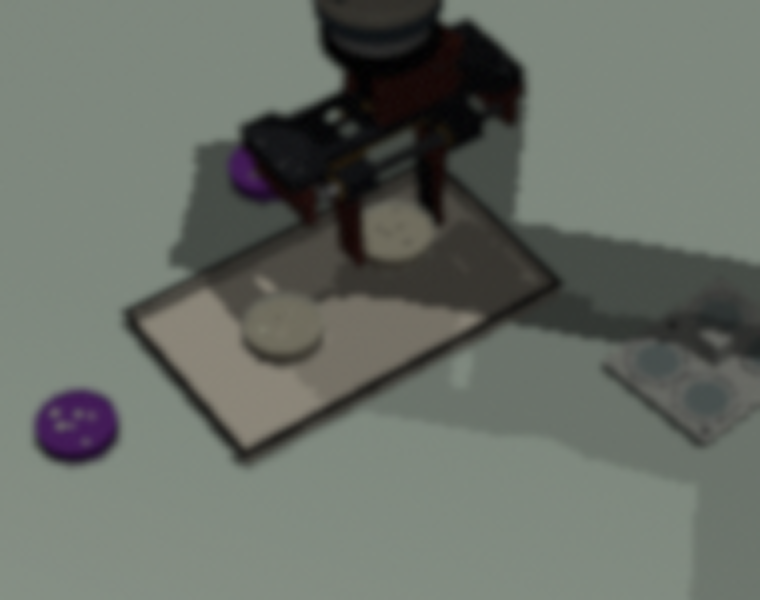

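```bash
python3 -m inch '[[[0,0,12],[0,0,0],130],[[0,0,12],[0,0,0],130],[[0,0,4],[0,0,0],130],[[0,0,2],[0,0,0],130],[[0,0,0],[0,0,0],130],[[0,0,0],[0,0,0],130],[[0,0,0],[0,0,0],130],[[0,0,1],[0,0,0],130],[[0,0,0],[0,0,0],130],[[0,0,0],[0,0,0],130]]'
```

```text
time: 81.95
eef_pos: [0.4687, -0.3602, 0.009]
tcp_rot: [0.0, 1.0, 0.018, 0.0]
ft_force: [-0.6, 0.1, -1.4]
grip_width: 0.0535
```

```bash
python3 -m inch '[[[0,0,0.3],[0,0,0],115],[[0,0,0],[0,0,0],100],[[0,0,0],[0,0,0],70],[[0,0,0],[0,0,0],70],[[0,0,-10],[0,0,0],70],[[0,0,-40],[0,0,0],70],[[0,0,-45],[0,0,0],70],[[0,0,-45],[0,0,0],70],[[0,0,-45],[0,0,0],0],[[-30,35,0],[0,0,0],0],[[-30,35,0],[0,0,0],0],[[-30,35,0],[0,0,0],0],[[-30,35,0],[0,0,0],0],[[-30,35,0],[0,0,0],0],[[-30,35,0],[0,0,0],0],[[0,0,0],[0,0,0],0],[[0,0,0],[0,0,0],0],[[0,0,0],[0,0,0],0],[[0,0,0],[0,0,0],0],[[0,0,0],[0,0,0],0]]'; python3 - <<'E'
from h import *
d=grab("top");cv2.imwrite("pics/t27.png",d["frame"]);crop(d,60,190,290,350,3.4,"t27s.png");crop(d,390,180,530,360,3.3,"tray27.png")
d=grab("scene");crop(d,190,120,480,390,2.7,"s27.png")
E
```

```text
time: 83.95
eef_pos: [0.2975, -0.5758, 0.1938]
tcp_rot: [-0.0, 1.0, 0.019, 0.0]
ft_force: [-0.2, -0.5, -0.2]
grip_width: 0.0878
```

View pics/t27.png

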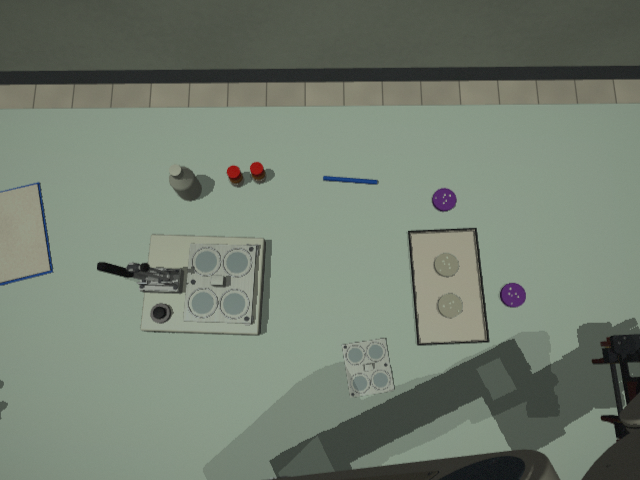

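View pics/t27s.png

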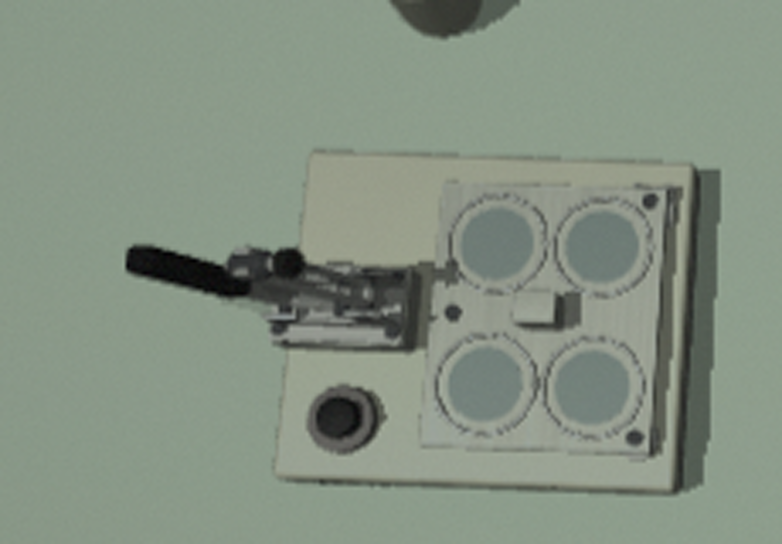

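View pics/s27.png

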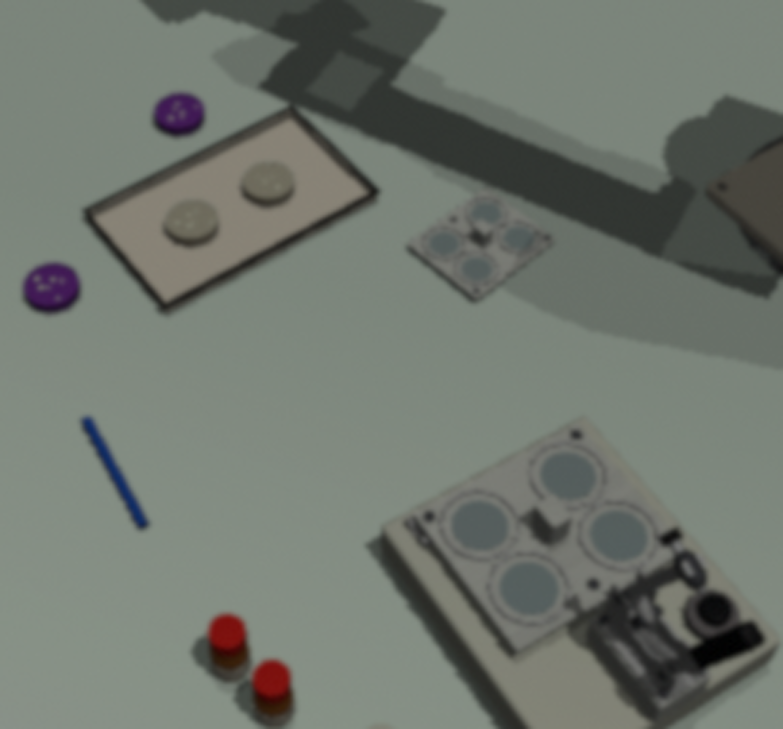

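```bash
python3 -m inch '[[[0,0,0],[0,0,0],0],[[0,0,0],[0,0,0],0]]'; python3 - <<'E'
from fit import *
t=grab("top")
P=[(74,-61,65.5),(-74,-61,65.5),(0,57,65.5)]
U=cr([(650,201),(635,437),(453,313)],60,190,3.4)
x,r=fit([(t,u,p) for u,p in zip(U,P)],[.51,.13,0]);print(x.round(4),r.round(2).tolist())
print(manip.sign_off())
E
```

```text
time: 84.25
eef_pos: [0.2968, -0.5765, 0.1936]
tcp_rot: [0.0, 1.0, 0.019, 0.0]
ft_force: [-0.1, -0.6, -0.1]
grip_width: 0.0879
[ 0.5162  0.1322 -2.0794] [[-0.05, -0.06], [0.21, 0.24], [-0.15, -0.18]]
the job is handed in; nothing more can be done
None
```

I finished the scan and handed the job in at about 84 s. The tray held two dishes, with no third to be seen.

I set the larger carrier on the cone, groove and flat and put each dish in its own nest. I closed the clamp to its stop, pressed the start button to the end of its travel, opened the clamp fully and laid both dishes back in the tray.

**Last checks**
- **Dishes:** both pictures show them flat in the tray, right way up, about 90 mm apart.
- **Carrier:** its fitted position is (0.516, 0.132) m, as when first seated. The turn came out at -2.1° against -2.5° then, which I put down to marking only three screws by eye.
- **Clamp, closing:** the handle was hard against its stop where it should be (tip height 0.104 m). The foot stood on the post when I pressed start.
- **Clamp, opening:** after I led it back, the picture showed the handle about 0.05 rad short of fully open. I pushed it until it was firm, and its end then matched the first picture to within half a pixel.
- **Bystanders:** the bottle, vials, marker, purple dishes and smaller carrier are where they were.

**Disagreements**
- **Start button height:** contact came at about 67 mm and the end stop at 61 mm, roughly 4 mm above the heights given. The travel (6 mm) and force (about 5 N) matched, and a second press with one finger gave the same.
- **Press force:** the first press reached about 55 N through the fingertips, more than I meant. The 40 N limit is for the arm and the gripper's body, and the pictures and wrist moment showed only the fingers touching.

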